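Turn out the oat bars and oil the mould

ROBOT

A 6-joint arm with a two-finger parallel gripper is mounted at the origin on the work surface. World frame = base frame: x ahead of the robot, y to its left, z up, the work surface at z = 0. Lengths are in mm, angles in rad, forces in N, time in s.
With the tool pointing down it reaches from about 275 to 825 mm from the base axis. Payload 5.2 kg.
Tool frame: the origin (TCP) lies at the very end of the fingers, on their centre line; the grasp point (between the pads) lies 19 mm behind it; z points along the fingers, y is the direction in which the jaws open and shut (so a half turn about z gives the same grasp; the last joint's range is limited). The gripper opens to 93 mm and grips with 3 to 60 N. Pads are 15 mm wide; open, the fingers measure 128 mm over their backs; the gripper's body (75 mm by 188 mm) begins 65 mm behind the grasp point.
Start: joints at [-1.424, 0.259, 1.535, -0, 1.348, -0.203], TCP at [188.511, -516.69, 181.353] pointing down, gripper open.
Joint ranges: [-3.14, 3.14], [-0.91, 2.08], [0.19, 2.58], [-1.22, 4.36], [0.22, 2.71], [-3.12, 3.12]. Speed limits (rad/s): [2.57, 2.57, 3.14, 3.14, 3.14, 3.14].

INTERFACE

Orientations are given as [roll, pitch, yaw] about the fixed x, y, z axes, in that order (R = Rz(yaw) Ry(pitch) Rx(roll)).
In Python, from bench import robot gives the robot as it stands. The module is installed in compiled form; this text tells all that it offers. Calls block until the motion is done:
- robot.move_ptp(position, orientation): joint-space move of the TCP to a pose.
- robot.move_linear(position, ori=None, speed=150, f_stop=None): straight line of the TCP; ori=None keeps the orientation; speed is the mean speed in mm/s. With f_stop (N) it stops when the force on the tool has changed by that much, and returns True; else False.
- robot.move_j(angles): joint-space move.
- robot.move_gripper(opening): opening from 0.0 (shut) to 1.0 (fully open); the grip force is fixed at half the most; returns when the fingers have stopped.
- robot.sleep(seconds).
- robot.inverse_kinematics(position, orientation): joint angles nearest the present ones, or None.
- robot.get_image(name): name is "scene" or "side" or "wrist"; returns a dict with "img" (420x560x3 uint8, blue, green, red), "fovy" (degrees; the focal length in pixels is half the picture's height over the tangent of half this angle, whatever the lens; pixels are square), "cx", "cy" (the principal point, pixels), "eye" and "orientation" of the camera in the world. Camera axes: x right, y down, z forward; pixel columns grow to the right and rows downward; lengths in mm; the calibration is good to about 2 mm. The wrist camera is an equidistant fisheye: a pixel r from the principal point sees the ray r / f radians off the axis. A picture is of the moment at which its call begins. There is no depth.
A pose or a line that the arm cannot do raises robot.MotionError and nothing moves.
- robot.hand_in(): hands the job in, once; it reports no verdict.
Readings, each from a call of its own:
- robot.current_t(): time.
- robot.current_qpos(): joint angles.
- robot.current_joint_vel(): joint speeds.
- robot.current_joint_efforts(): joint torques, N m.
- robot.current_tcp_pos(): TCP position.
- robot.current_eef_rot(): TCP orientation.
- robot.current_contact_force(): force on the tool from outside, world axes, zero at the start.
- robot.current_ft_torque(): the same for the moment, N m.
- robot.current_gripper_width(): opening from 0.0 (shut) to 1.0 (fully open).
Only numpy, scipy, OpenCV 4.12 (cv2) and the standard library are available. Lean on these libraries where they do the work, as an engineer would, in place of code of your own. Each camera call takes 0.05 s, during which the arm holds its last target.

TASK

Turn the baking mould upside down over the wooden board and rap it on the board until every oat bar has come loose, then lift the mould off. Stand the empty mould open side up on the drip stand under the oil sprayer's spout, press the spray head fully down and let it come back up, and lay all the bars flat on the wire rack, side by side and not stacked. Leave the mould on the stand under the spout, and leave the other things on the counter alone.

Things in the scene. Friction and masses are not known exactly. Their poses are not given: they have to be found in the camera images.
- mould_center (a point): The mould: hollow aluminium block 188 x 90 x 48 mm with four cavities in a row (each 28 x 63 mm, 30 mm deep), open at the top, a straight grey handle at one end; 0.28 kg empty. Point: centre of the block, 24 mm above its underside. Own x runs along the row, away from the handle; y across; z out of the open side. At the start it stands open side up on the trivet.
- mould_grip (a point): Point on the handle's axis, 120 mm from the block's centre towards own -x (26 mm from the block's end); axes as the mould's. The handle is an eight-sided silicone-sleeved bar, 20 mm across its flats (facing own y, z and the diagonals between), 100 mm long (own x -106 to -206 mm), at half height and mid-width of the block, free in the air beyond the edge of what the block stands on.
- mould: The same mould; origin at the centre of the block's underside. The bars stick in it: turned over, each is held with about 1 N against its 0.5 N of weight; a smart rap (the mould stopped dead from about 0.3 m/s) frees it, and it drops 6 mm to what the rim stands on. The block also stands steadily on either long narrow side (188 x 48 mm).
- trivet_top (a point): Fixed wooden trivet 130 x 120 mm, 30 mm high; centre of its top. x along the 130 mm side, z up.
- board_top (a point): Fixed wooden turn-out board 230 x 160 mm, 32 mm thick; centre of its top. x along the 230 mm side, z up.
- rack_top (a point): Fixed wire cooling rack 230 x 140 mm; centre of its top, 25 mm above the counter. x along the 230 mm side, z up. The wires are close: things lie on it as on a flat plate.
- stand_top (a point): Fixed oil sprayer: steel drip stand 170 x 120 mm, 28 mm high; centre of its top, x along the 170 mm side, z up. Beside it stands a fixed white bottle 62 mm thick, its axis at (50, 92) mm from this point in x, y; the sprung spray head on it has a spout that reaches in -y over the stand's middle line.
- head_top (a point): Centre of the flat top of the sprayer's round grey head (42 mm across), over the bottle's axis, 230 mm above the counter when up: the place to press. Moves with the head.
- spray_tip (a point): Lower end of the spray tip under the spout's end, 86 mm from the head's axis, 200 mm above the counter (172 mm above the stand) when the head is up. Moves with the head.
- head (a joint): How far the spray head is pressed down, m: 0 is up, 0.012 is fully down. A spring pushes it up with 2.4 N at the top, 7.2 N fully down.
- bar1_center (a point): Baked oat bar 1, if present: golden-brown block 26 x 60 x 24 mm (own x, y, z), 50 g, grooved on its moulded -z face; its centre. At the start it sticks in cavity 1 counted from the handle, its centre at own x -66 mm of the mould, on the cavity's floor, its top 6 mm below the rim; axes as the mould's.
- bar2_center (a point): Baked oat bar 2, if present: golden-brown block 26 x 60 x 24 mm (own x, y, z), 50 g, grooved on its moulded -z face; its centre. At the start it sticks in cavity 2 counted from the handle, its centre at own x -22 mm of the mould, on the cavity's floor, its top 6 mm below the rim; axes as the mould's.
- bar3_center (a point): Baked oat bar 3, if present: golden-brown block 26 x 60 x 24 mm (own x, y, z), 50 g, grooved on its moulded -z face; its centre. At the start it sticks in cavity 3 counted from the handle, its centre at own x 22 mm of the mould, on the cavity's floor, its top 6 mm below the rim; axes as the mould's.
- bar4_center (a point): Baked oat bar 4, if present: golden-brown block 26 x 60 x 24 mm (own x, y, z), 50 g, grooved on its moulded -z face; its centre. At the start it sticks in cavity 4 counted from the handle, its centre at own x 66 mm of the mould, on the cavity's floor, its top 6 mm below the rim; axes as the mould's.
- board: The turn-out board; origin at the centre of its underside.
- spatula: Bystander: spatula lying on the counter; to be left alone. Origin under its middle.
- pastry_brush: Bystander: pastry brush lying on the counter; to be left alone. Origin under its middle.
- cutter: Bystander: steel ring cutter 68 mm across on the counter; to be left alone. Origin under its middle.
- bowl: Bystander: white bowl 120 mm across on the counter; to be left alone. Origin under its middle.
- mug: Bystander: blue mug 80 mm across, 90 mm high on the counter; to be left alone. Origin under its middle.
- jar: Bystander: glass jar 70 mm across, 100 mm high on the counter; to be left alone. Origin under its middle.
- timer: Bystander: white round timer 60 mm across on the counter; to be left alone. Origin under its middle.
There are look-alikes about, which are no part of the job. What is shaped like the part that bears bar2_center but blue or grey is not meant.

How it is judged (in metres and radians):
On the way, in this order (a step that is already met when the one before it is completed fails the run):
1. the mould, upside down over the board, is rapped on it (angle between mould_center's own z axis and vertical above 2.2 rad and contact force between mould and board above 8 N).
2. the mould, empty, stands open side up on the drip stand under the spout (angle between mould_center's own z axis and vertical below 0.12 rad and z of mould_center in the frame of stand_top between 0.018 and 0.032 m and x of spray_tip in the frame of mould_center between -0.085 and 0.085 m and y of spray_tip in the frame of mould_center between -0.04 and 0.04 m and linear speed of mould below 0.02 m/s and distance between each of bar1_center, bar2_center, bar3_center, bar4_center and mould_center above 0.1 m), for 0.2 s.
3. the spray head is pressed down while the mould is under it (value of joint head above 0.009 m and angle between mould_center's own z axis and vertical below 0.12 rad and z of mould_center in the frame of stand_top between 0.018 and 0.032 m and x of spray_tip in the frame of mould_center between -0.085 and 0.085 m and y of spray_tip in the frame of mould_center between -0.04 and 0.04 m), for 0.1 s.
4. the spray head is let up (value of joint head below 0.002 m), for 0.1 s.
At the end, for the whole second after the job is handed in: Every bar lies with its length level (0.15 rad) on the wire rack, centre inside its outline, not stacked; the mould stands open side up (0.12 rad), at rest on the drip stand, spray tip over the cavities (within 85 mm along, 40 mm across of its centre); spray head up (2 mm) (x of bar1_center in the frame of rack_top between -0.115 and 0.115 m and y of bar1_center in the frame of rack_top between -0.07 and 0.07 m and z of bar1_center in the frame of rack_top between 0.008 and 0.017 m and angle between bar1_center's own y axis and vertical between 1.42 and 1.72 rad and x of bar2_center in the frame of rack_top between -0.115 and 0.115 m and y of bar2_center in the frame of rack_top between -0.07 and 0.07 m and z of bar2_center in the frame of rack_top between 0.008 and 0.017 m and angle between bar2_center's own y axis and vertical between 1.42 and 1.72 rad and x of bar3_center in the frame of rack_top between -0.115 and 0.115 m and y of bar3_center in the frame of rack_top between -0.07 and 0.07 m and z of bar3_center in the frame of rack_top between 0.008 and 0.017 m and angle between bar3_center's own y axis and vertical between 1.42 and 1.72 rad and x of bar4_center in the frame of rack_top between -0.115 and 0.115 m and y of bar4_center in the frame of rack_top between -0.07 and 0.07 m and z of bar4_center in the frame of rack_top between 0.008 and 0.017 m and angle between bar4_center's own y axis and vertical between 1.42 and 1.72 rad and angle between mould_center's own z axis and vertical below 0.12 rad and z of mould_center in the frame of stand_top between 0.018 and 0.032 m and x of spray_tip in the frame of mould_center between -0.085 and 0.085 m and y of spray_tip in the frame of mould_center between -0.04 and 0.04 m and linear speed of mould below 0.02 m/s and value of joint head below 0.002 m); the robot touches nothing.
It fails at once if one of the other things on the counter is pushed more than 5 cm from its place (distance of any of spatula, pastry_brush, cutter, bowl, mug, jar, timer from where it was at the start of the episode above 0.05 m).
Of bar1, bar2, bar3, bar4 only 2 to 4 are there at a start; the rules pass over those that are not, and their reading is None.
At some moment in a run one of mould may be knocked a few centimetres aside while the robot is not near it.
Once in a run the grip may slacken for a moment while it holds something.
It also fails if it takes over 210 s, if anything falls off the work surface, if the arm or the gripper's body presses on something with over 40 N, if the wrist force passes 120 N, or if a joint passes its speed limit or range.

## Working session

There is one attempt and no reset: what is moved stays moved. The work goes in short steps, each a Python script; the robot and the scene stay as the last script left them, time stands still between calls to the robot, and variables do not carry over. Pictures are saved under pics/ and viewed, and the job is handed in when it is done.

```bash
mkdir -p pics; ls; cat > h.py <<'E'
import numpy as np, cv2
from bench import robot
from scipy.spatial.transform import Rotation as R
def shot(name,fn):
    d=robot.get_image(name); cv2.imwrite('pics/'+fn,d['img']); return d
E
python3 - <<'E'
from h import *
for n in ['scene','side','wrist']:
    d=shot(n,n+'0.png'); print(n,{k:v for k,v in d.items() if k!='img'})
print(robot.current_t(), robot.current_eef_rot())
E
```

```text
pics
scene {'fovy': 44.30318620324448, 'cx': 280.31323319170724, 'cy': 211.29011703454788, 'eye': array([1091.11198299, -895.71254472,  940.90738603]), 'orientation': array([-2.24681729, -0.01762534,  0.57022296])}
side {'fovy': 52.18598633004796, 'cx': 275.46386486070276, 'cy': 216.3465298060885, 'eye': array([128.41130238, 619.58383034, 826.6514706 ]), 'orientation': array([-2.24158456,  0.01801539, -2.5981065 ])}
wrist {'fovy': 65.70646984690485, 'cx': 283.2154056366672, 'cy': 207.26296959364439, 'eye': array([ 263.46193632, -487.99222874,  382.77730053]), 'orientation': array([ 2.85312747e+00,  2.80777964e-03, -1.22025711e+00])}
0.15 [-3.14021321e+00 -2.53172502e-04  3.49821538e-01]
```

View pics/scene0.png

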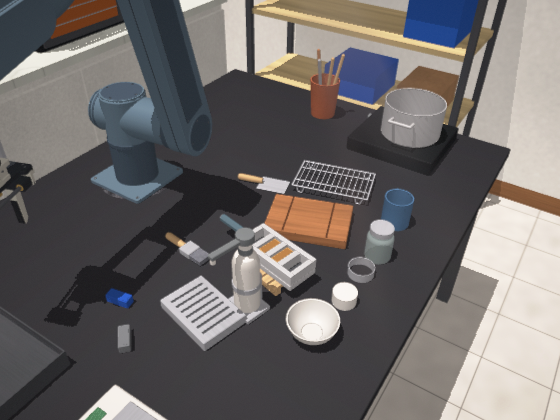

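View pics/side0.png

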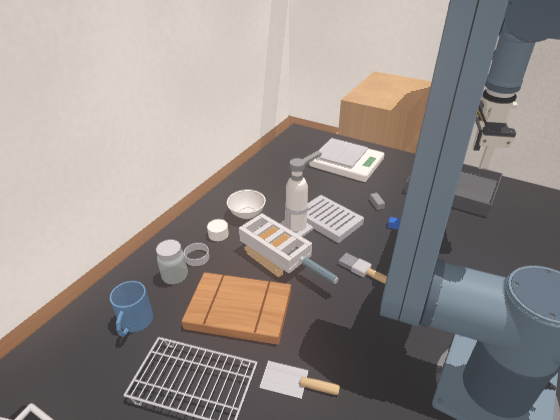

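View pics/wrist0.png

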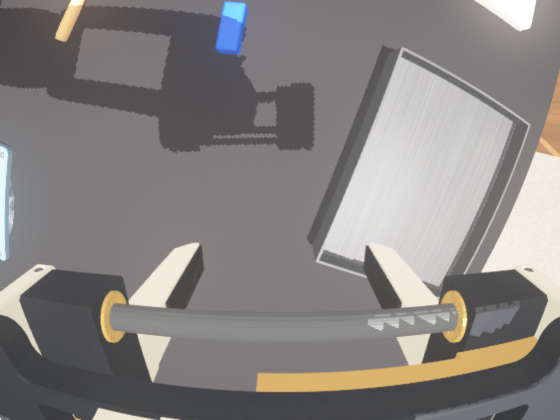

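```bash
python3 - <<'E'
import cv2
a=cv2.imread('pics/scene0.png'); b=cv2.imread('pics/side0.png')
def crop(im,x0,y0,x1,y1,s,fn): cv2.imwrite('pics/'+fn,cv2.resize(im[y0:y1,x0:x1],None,fx=s,fy=s,interpolation=cv2.INTER_CUBIC))
crop(a,150,190,350,340,4,'c1.png'); crop(b,220,140,420,290,4,'c2.png')
crop(a,200,140,400,290,4,'c3.png'); crop(b,100,260,300,410,4,'c4.png')
E
```

```text
(no output)
```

View pics/c1.png

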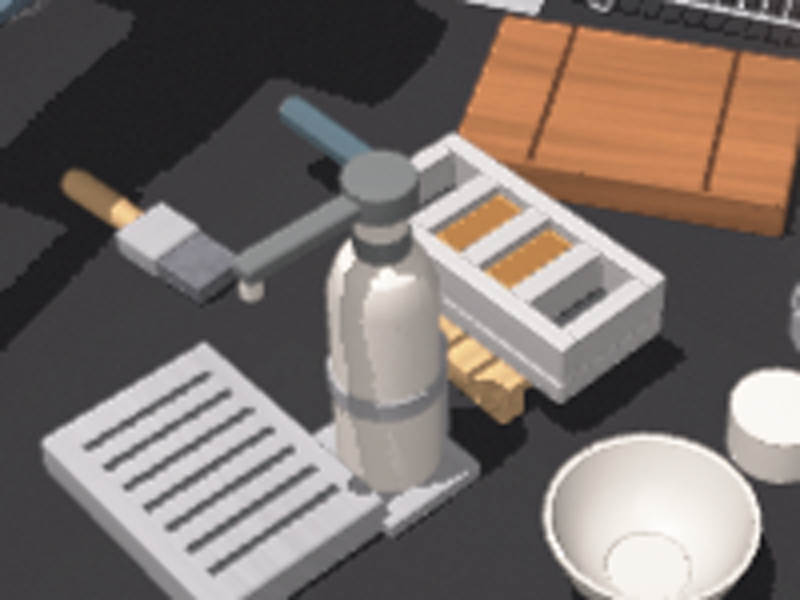

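View pics/c2.png

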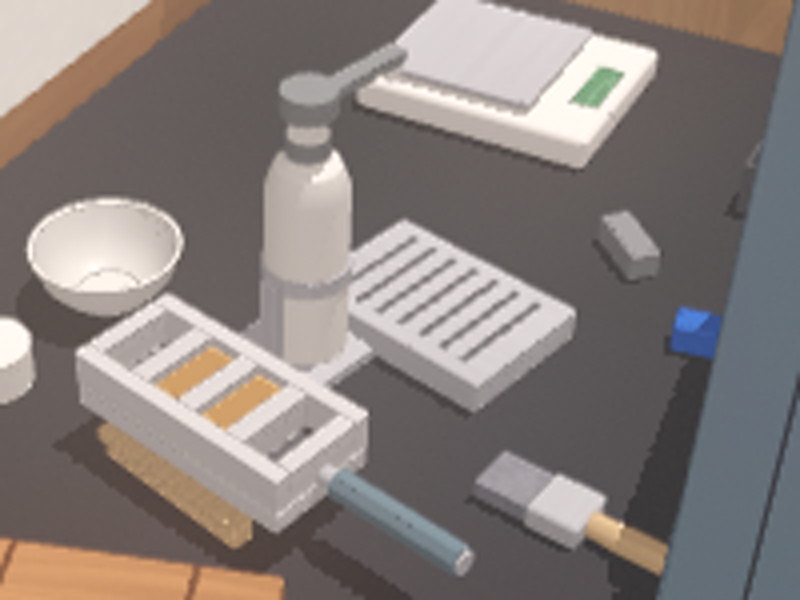

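View pics/c3.png

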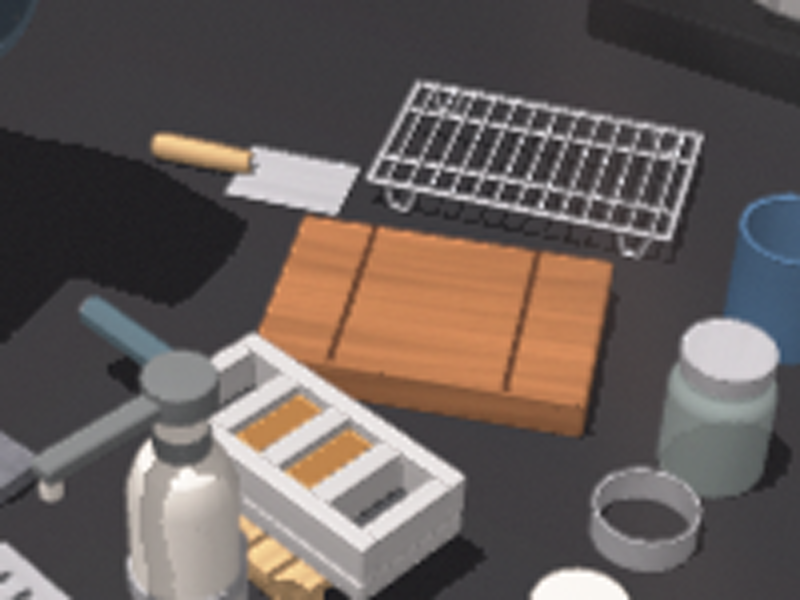

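View pics/c4.png

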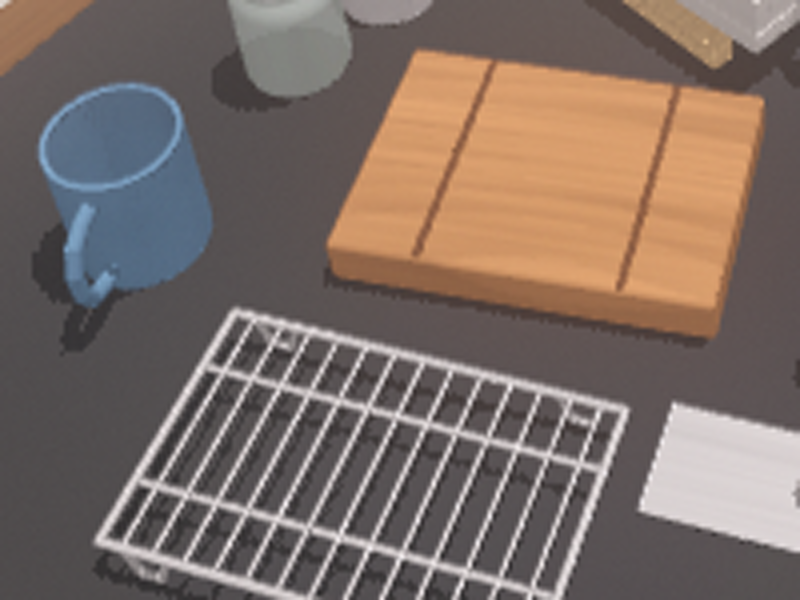

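```bash
cat >> h.py <<'E'
from scipy.optimize import least_squares
CAM={}
CAM['scene']=dict(fovy=44.30318620324448,cx=280.31323319170724,cy=211.29011703454788,eye=[1091.11198299,-895.71254472,940.90738603],o=[-2.24681729,-0.01762534,0.57022296])
CAM['side']=dict(fovy=52.18598633004796,cx=275.46386486070276,cy=216.3465298060885,eye=[128.41130238,619.58383034,826.6514706],o=[-2.24158456,0.01801539,-2.5981065])
def proj(c,P):
    c=CAM[c]; f=210/np.tan(np.radians(c['fovy'])/2); M=R.from_euler('xyz',c['o']).as_matrix()
    q=(np.atleast_2d(P)-c['eye'])@M; return np.c_[c['cx']+f*q[:,0]/q[:,2],c['cy']+f*q[:,1]/q[:,2]]
def ray(c,uv,z):
    c=CAM[c]; f=210/np.tan(np.radians(c['fovy'])/2); M=R.from_euler('xyz',c['o']).as_matrix()
    d=M@np.array([(uv[0]-c['cx'])/f,(uv[1]-c['cy'])/f,1]); e=np.array(c['eye']); return e+d*(z-e[2])/d[2]
def fit(obs,z,x0,yaws=np.arange(-3,3.2,.5)):
    # obs: list (cam,(u,v),(lx,ly,lz)) ; pose x,y,yaw at height z
    def W(p,l): return np.c_[l[:,0]*np.cos(p[2])-l[:,1]*np.sin(p[2])+p[0],l[:,0]*np.sin(p[2])+l[:,1]*np.cos(p[2])+p[1],l[:,2]+z]
    def f(p):
        r=[]
        for cam,uv,l in obs: r+=list((proj(cam,W(p,np.array([l],float)))[0]-uv))
        return r
    best=min((least_squares(f,[*x0,y]) for y in yaws),key=lambda s:s.cost)
    return best.x,np.round(np.array(best.fun).reshape(-1,2),1)
def c(x,y,o): return (o[0]+x/4-.375,o[1]+y/4-.375)
E
python3 - <<'E'
from h import *
S=(150,190);D=(220,140);S3=(200,140);D4=(100,260)
m=[('scene',c(663,280,S),(94,45,24)),('scene',c(455,135,S),(-94,45,24)),('scene',c(563,350,S),(94,-45,24)),
('side',c(80,352,D),(94,45,24)),('side',c(165,298,D),(94,-45,24)),('side',c(367,415,D),(-94,-45,24)),('side',c(280,480,D),(-94,45,24)),
('side',c(463,562,D),(-206,0,0)),('scene',c(290,108,S),(-206,0,0))]
print('mould',*fit(m,54,(500,0)))
for nm,w,h,z,A,B in [('board',230,160,32,[(303,217),(613,263),(583,402),(262,333)],[(718,308),(330,248),(415,50),(765,98)]),]:
    L=[(-w/2,h/2,0),(w/2,h/2,0),(w/2,-h/2,0),(-w/2,-h/2,0)]
    o=[('scene',c(*a,S3),l) for a,l in zip(A,L)]+[('side',c(*a,D4),l) for a,l in zip(B,L)]
    print(nm,*fit(o,z,(550,100)))
L=[(-115,70,0),(115,70,0),(115,-70,0),(-115,-70,0)]
o=[('scene',c(*a,S3),l) for a,l in zip([(417,82),(703,135),(668,235),(370,180)],L)]
o+=[('side',c(100,542,D4),L[1]),('side',c(235,310,D4),L[2]),('side',c(628,408,D4),L[3])]
print('rack',*fit(o,25,(500,200)))
# stand: scene top: left (43,445), far (205,345), right (385,508)
for k,(a,b,cc) in enumerate([((-85,-60,0),(-85,60,0),(85,60,0))]):
    o=[('scene',c(43,445,S),a),('scene',c(205,345,S),b),('scene',c(385,508,S),cc),('side',c(575,315,D),a),('side',c(470,383,D),b),('side',c(405,220,D),(85,-60,0)),
       ('side',c(310,86,D),(50,92,202)),('scene',c(380,170,S),(50,92,202)),('scene',c(250,297,S),(50,6,172))]
    print('stand',*fit(o,28,(450,-150)))
for n,s,d,z in [('head',c(380,170,S),c(310,88,D),230)]:
    print(n,ray('scene',s,z),ray('side',d,z))
E
```

```text
mould [ 5.90223737e+02 -1.10938435e+02 -2.22931288e-01] [[ 0.2 -0.9]
 [-1.2 -1.2]
 [-1.1  0.4]
 [-1.9 -0.1]
 [ 0.3 -1.5]
 [ 0.6 -0.7]
 [-1.1  0.8]
 [-0.4 -0.1]
 [-0.3  0.4]]
board [5.66726162e+02 9.65024259e+01 3.43535580e-01] [[-0.4 -1.5]
 [-0.2 -1.2]
 [ 0.2  0.2]
 [-3.9  3.6]
 [-0.7  0.8]
 [-2.3  0. ]
 [-0.6 -0.2]
 [-0.  -0. ]]
rack [5.37068744e+02 3.02254258e+02 2.63915493e-01] [[-0.3  0. ]
 [-1.3 -0.1]
 [-0.4  0.5]
 [-0.8 -0.6]
 [-0.6 -0.6]
 [-0.5  0.2]
 [-0.8 -0.1]]
stand [ 5.30638252e+02 -3.25093526e+02 -2.54543009e-01] [[-1.5 -1.2]
 [ 0.3 -1.1]
 [-0.2 -1.3]
 [-0.2 -1.4]
 [ 0.3  0.5]
 [-1.  -0.8]
 [-1.3 -0.1]
 [-0.2  2. ]
 [-0.  -0. ]]
head [ 598.75684788 -243.15670115  230.        ] [ 597.67360244 -247.89935879  230.        ]
```

```bash
cat >> h.py <<'E'
def tool(yaw,lean,flip=False):
    """tool gripping bar whose axis is at yaw; lean: roll about the handle axis (rad), + => tool body leans to -left... tool z=down rotated by lean about handle axis"""
    x=np.array([np.cos(yaw),np.sin(yaw),0.]); z=R.from_rotvec(lean*x).apply([0,0,-1.])
    if flip: x=-x
    y=np.cross(z,x); return R.from_matrix(np.c_[x,y,z])
def pose(g,yaw,lean,flip=False,back=0):
    """TCP pos, rpy so that grasp point (19mm behind TCP) is at g, backed off by back mm"""
    r=tool(yaw,lean,flip); return np.array(g,float)+r.as_matrix()[:,2]*(19-back), r.as_euler('xyz')
E
python3 - <<'E'
from h import *
def t(n,g,yaw):
    for f in (0,1):
        for l in (-60,-45,0,45,60):
            q=robot.inverse_kinematics(*[list(v) for v in pose(g,yaw,np.radians(l),f)])
            print(n,f,l,None if q is None else np.round(q,2))
t('pick',(473,-84,54),-.223)
t('board',(437,50,77),.34)
t('board+100',(437,50,177),.34)
t('stand',(415,-295,52),-.255)
E
```

```text
pick 0 -60 [ 0.23  0.75  1.71 -0.91  1.42  2.53]
pick 0 -45 [ 0.13  0.58  1.77 -0.78  1.24  2.36]
pick 0 0 [-0.41  0.29  1.89 -0.    0.96  1.39]
pick 0 45 [-0.91  0.55  1.83  0.59  1.36  0.58]
pick 0 60 [-0.99  0.72  1.78  0.67  1.53  0.45]
pick 1 -60 [ 0.23  0.75  1.71 -0.91  1.42 -0.62]
pick 1 -45 [ 0.13  0.58  1.77 -0.78  1.24 -0.78]
pick 1 0 [-0.41  0.29  1.89  0.    0.96 -1.76]
pick 1 45 [-0.91  0.55  1.83  0.59  1.36 -2.57]
pick 1 60 [-0.99  0.72  1.78  0.67  1.53 -2.69]
board 0 -60 [ 0.61  0.6   1.98 -1.06  1.27  2.58]
board 0 -45 [ 0.48  0.42  2.01 -0.91  1.08  2.32]
board 0 0 [-0.14  0.19  1.96 -0.    0.99  1.09]
board 0 45 [-0.57  0.55  1.75  0.45  1.52  0.48]
board 0 60 [-0.63  0.72  1.67  0.51  1.69  0.4 ]
board 1 -60 [ 0.61  0.6   1.98 -1.06  1.27 -0.56]
board 1 -45 [ 0.48  0.42  2.01 -0.91  1.08 -0.82]
board 1 0 [-0.14  0.19  1.96 -0.    0.99 -2.05]
board 1 45 [-0.57  0.55  1.75  0.45  1.52 -2.67]
board 1 60 [-0.63  0.72  1.67  0.51  1.69 -2.75]
board+100 0 -60 [ 0.61  0.41  1.93 -1.01  1.39  2.37]
board+100 0 -45 [ 0.48  0.25  1.92 -0.83  1.25  2.1 ]
board+100 0 0 [-0.14  0.08  1.82 -0.    1.25  1.09]
board+100 0 45 [-0.57  0.41  1.67  0.45  1.71  0.57]
board+100 0 60 [-0.63  0.58  1.63  0.53  1.86  0.49]
board+100 1 -60 [ 0.61  0.41  1.93 -1.01  1.39 -0.77]
board+100 1 -45 [ 0.48  0.25  1.92 -0.83  1.25 -1.04]
board+100 1 0 [-0.14  0.08  1.82 -0.    1.25 -2.05]
board+100 1 45 [-0.57  0.41  1.67  0.45  1.71 -2.57]
board+100 1 60 [-0.63  0.58  1.63  0.53  1.86 -2.65]
stand 0 -60 None
stand 0 -45 [-0.3   0.49  1.97 -1.03  0.97  2.27]
stand 0 0 [-0.84  0.34  1.83 -0.    0.98  0.99]
stand 0 45 [-1.19  0.7   1.52  0.44  1.59  0.5 ]
stand 0 60 [-1.24  0.87  1.41  0.52  1.79  0.45]
stand 1 -60 None
stand 1 -45 [-0.3   0.49  1.97 -1.03  0.97 -0.87]
stand 1 0 [-0.84  0.34  1.83  0.    0.98 -2.15]
stand 1 45 [-1.19  0.7   1.52  0.44  1.59 -2.65]
stand 1 60 [-1.24  0.87  1.41  0.52  1.79 -2.69]
```

```bash
python3 - <<'E'
from h import *
S3=(200,140);D4=(100,260)
L=[(-115,80,0),(115,80,0),(115,-80,0),(-115,-80,0)]
A=[(303,217),(613,263),(583,402)];B=[(718,308),(330,248),(415,50),(765,98)]
o=[('scene',c(*a,S3),l) for a,l in zip(A,L)]+[('side',c(*a,D4),l) for a,l in zip(B,L)]
print(*fit(o,32,(550,100)))
g,yaw=(473,-84.5,54),-.223
robot.move_gripper(.42)
robot.move_ptp(*map(list,pose(g,yaw,np.pi/4,back=90)))
print(robot.current_t())
shot('scene','s1.png');shot('side','d1.png');shot('wrist','w1.png')
E
```

```text
[5.66476554e+02 9.45499655e+01 3.46539756e-01] [[-1.  -1.1]
 [-0.7 -0.9]
 [-0.2  0.5]
 [-0.   0.1]
 [-1.6 -0.4]
 [-0.2 -0.5]
 [ 0.4 -0.6]]
2.775
```

View pics/s1.png

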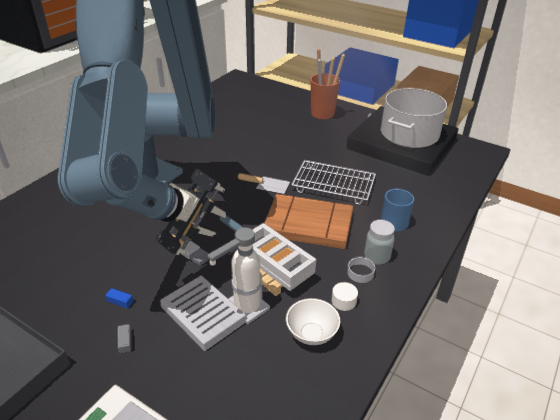

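View pics/d1.png

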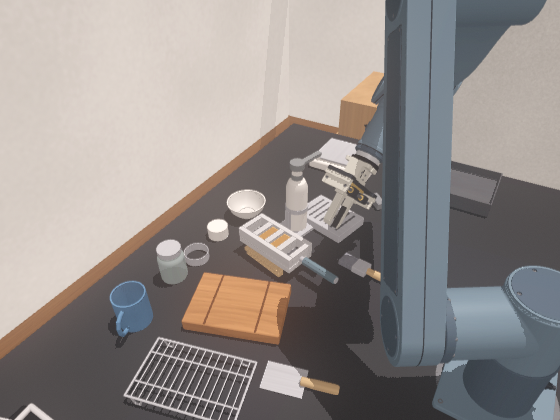

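View pics/w1.png

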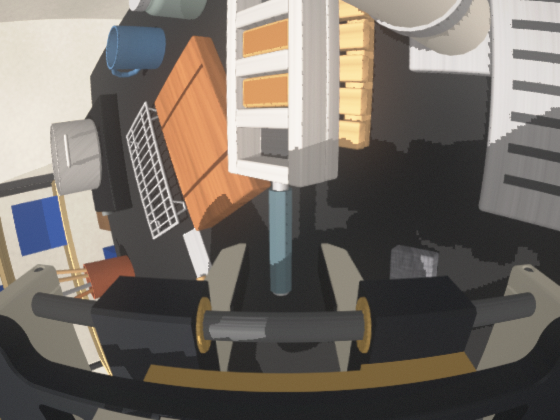

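```bash
python3 - <<'E'
from h import *
S=(150,190);D=(220,140)
for p in [(160,235),(205,295),(235,255),(125,225),(70,180)]: print('brush s',ray('scene',c(*p,S),8)[:2])
for p in [(510,455),(475,480),(570,545),(605,500)]: print('brush d',ray('side',c(*p,D),8)[:2])
for b in (90,45,0):
    P,e=pose((473,-84.5,54),-.223,np.pi/4,back=b); M=R.from_euler('xyz',e).as_matrix()
    for s in (-1,1): print(b,s,P+M[:,1]*s*38)
E
```

```text
brush s [ 362.69602403 -173.14309385]
brush s [ 423.28696078 -200.31984768]
brush s [ 415.81191093 -160.69948257]
brush s [ 337.1062155  -178.54174618]
brush s [ 276.16758386 -164.9943073 ]
brush d [ 418.10743677 -213.68636201]
brush d [ 428.63637    -179.15966419]
brush d [ 350.13257745 -154.91472444]
brush d [ 345.68137048 -205.14826652]
90 -1 [ 467.83942238 -107.25672293  131.07463915]
90 1 [ 455.95445575 -159.66614545   77.33452378]
45 -1 [474.87657368 -76.22482802  99.254834  ]
45 1 [ 462.99160704 -128.63425054   45.51471863]
0 -1 [481.91372498 -45.19293312  67.43502884]
0 1 [470.02875834 -97.60235563  13.69491347]
```

```bash
python3 - <<'E'
from h import *
g,yaw=(473,-84.5,54),-.223
p,e=pose(g,yaw,np.pi/4)
print(robot.move_linear(list(p),speed=100,f_stop=8))
robot.move_gripper(0); print('w',robot.current_gripper_width(),robot.current_contact_force())
print(robot.move_linear(list(p+[0,0,130]),speed=150))
print(robot.current_contact_force(),robot.current_ft_torque(),robot.current_gripper_width(),robot.current_t())
shot('scene','s2.png');shot('wrist','w2.png')
E
```

```text
False
w 0.006839266859783326 [0.06718777 0.14776308 0.06268468]
False
[-0.34689676 -0.21322294 -0.2386694 ] [-0.30081774  0.10457081 -0.01519552] 0.002344532458863546 5.7667
```

View pics/s2.png

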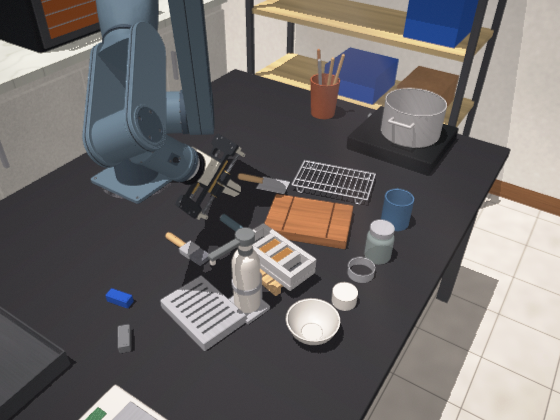

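View pics/w2.png

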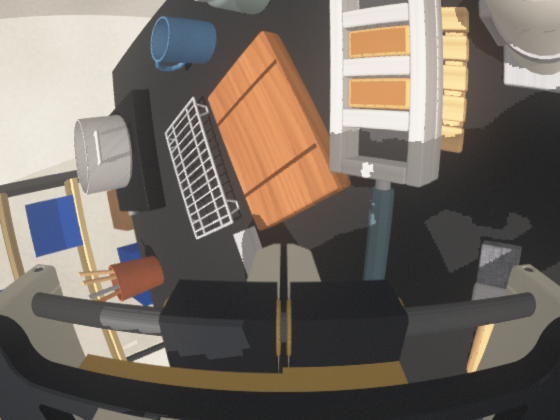

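```bash
python3 - <<'E'
from h import *
shot('side','d2.png')
def crop(fn,x0,y0,o): a=cv2.imread('pics/'+fn); cv2.imwrite('pics/'+o,cv2.resize(a[y0:y0+150,x0:x0+200],None,fx=4,fy=4,interpolation=cv2.INTER_CUBIC))
crop('s2.png',150,190,'c5.png');crop('d2.png',220,140,'c6.png')
E
```

```text
(no output)
```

View pics/c5.png

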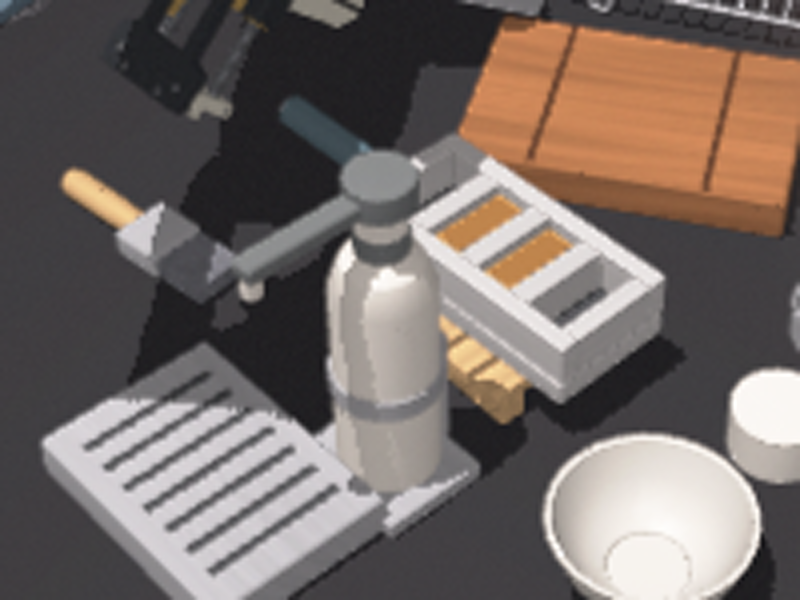

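View pics/c6.png

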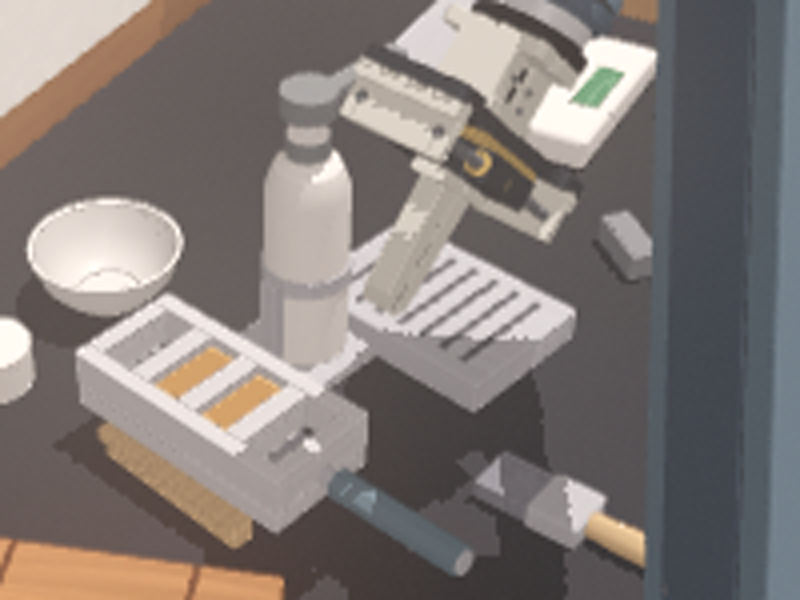

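```bash
python3 - <<'E'
from h import *
p,e=pose((473,-84.5,54),-.223,np.pi/4)
print(p+[0,0,130],e,robot.current_tcp_pos(),robot.current_eef_rot(),robot.current_qpos())
P,r=robot.current_tcp_pos(),robot.current_eef_rot()
print(proj('side',P),proj('scene',P))
d=robot.get_image('wrist'); M=R.from_euler('xyz',d['orientation']).as_matrix(); 
f=210/np.tan(np.radians(d['fovy'])/2)
def wp(X):
    q=M.T@(np.array(X)-d['eye']); th=np.arccos(q[2]/np.linalg.norm(q)); n=np.hypot(q[0],q[1]); return d['cx']+f*th*q[0]/n, d['cy']+f*th*q[1]/n
c0=np.array([590.2,-110.9,54]);y=-.223;u=np.array([np.cos(y),np.sin(y),0])
for s in(-206,-120,-106,-94): print(s,wp(c0+u*s))
print('tcp',wp(P))
E
```

```text
[475.97124166 -71.39764437 170.56497116] [-2.35619449  0.         -0.223     ] [475.61535053 -71.03417804 169.80969179] [-2.35501692e+00  1.71160252e-03 -2.23068649e-01] [-0.90964625  0.36622473  1.72912223  0.57891131  1.60631698  0.73516866]
[[305.90149672 230.99840251]] [[245.51080247 194.46130682]]
-206 (np.float64(375.3267701781359), np.float64(287.02139007593365))
-120 (np.float64(384.7181973630897), np.float64(204.25140472350097))
-106 (np.float64(385.95760923025813), np.float64(189.21660895963825))
-94 (np.float64(386.92480212972396), np.float64(176.06590108236412))
tcp (np.float64(283.627392290358), np.float64(235.214543240951))
```

```bash
python3 - <<'E'
from h import *
g,yaw=(473,-84.5,54),-.223
P,e=pose(g,yaw,np.pi/4,back=70)
robot.move_linear(list(P),speed=150)
robot.move_gripper(.42)
p,e=pose(g,yaw,np.pi/4)
print(robot.move_linear(list(p),speed=100,f_stop=8))
print(p,robot.current_tcp_pos(),robot.current_contact_force())
shot('scene','s3.png');shot('side','d3.png');shot('wrist','w3.png')
E
```

```text
False
[475.97124166 -71.39764437  40.56497116] [476.220197   -71.82166613  40.71559877] [0.33956981 0.0560551  0.04530537]
```

View pics/w3.png

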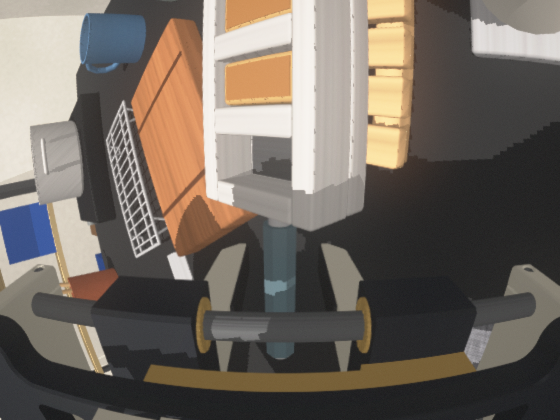

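View pics/d3.png

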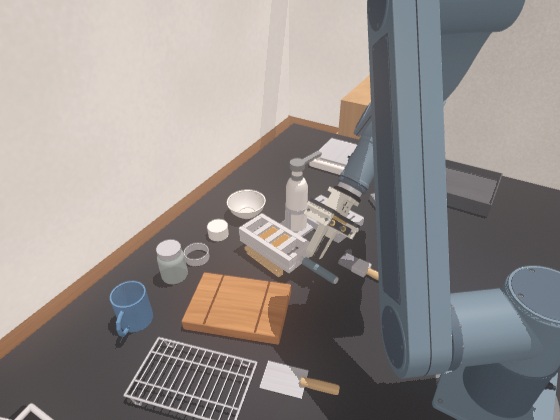

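```bash
python3 - <<'E'
from h import *
print(robot.current_gripper_width())
robot.move_gripper(0.15); print(robot.current_gripper_width(),robot.current_contact_force())
shot('wrist','w4.png');shot('side','d4.png');shot('scene','s4.png')
E
```

```text
0.41963346469595536
0.14830801468667978 [-0.60570524  0.01350667  0.27194164]
```

View pics/w4.png

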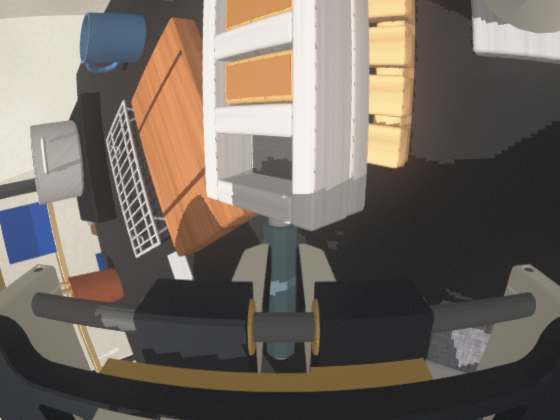

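```bash
python3 - <<'E'
import cv2
def crop(fn,x0,y0,o): a=cv2.imread('pics/'+fn); cv2.imwrite('pics/'+o,cv2.resize(a[y0:y0+150,x0:x0+200],None,fx=4,fy=4,interpolation=cv2.INTER_CUBIC))
crop('d4.png',220,160,'c7.png')
E
```

```text
(no output)
```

View pics/c7.png

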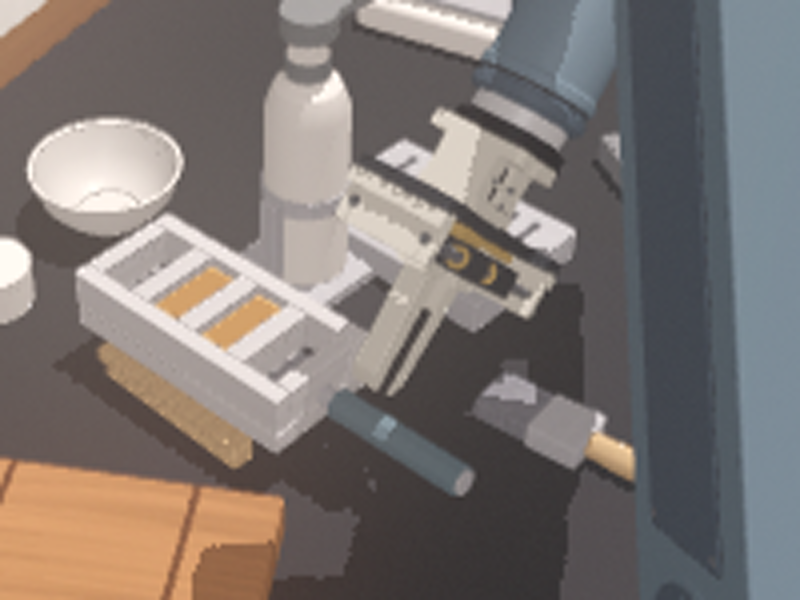

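```bash
python3 - <<'E'
from h import *
P,r=robot.current_tcp_pos(),R.from_euler('xyz',robot.current_eef_rot()).as_matrix()
o=np.array([220,160])
for n,X in [('tcp',P),('up in',P-r[:,1]*7),('up out',P-r[:,1]*24),('low',P+r[:,1]*7),('lowout',P+r[:,1]*24),('grasp',P-19*r[:,2]),('g-60',P-60*r[:,2])]:
    print(n,np.round(X),(proj('side',X)[0]-o)*4)
print((proj('side',[473,-84.5,54])[0]-o)*4)
E
```

```text
tcp [476. -71.  41.] [338.0683929  438.22951687]
up in [477. -67.  45.] [333.13103543 436.82637188]
up out [480. -55.  58.] [320.91668421 433.35518191]
low [475. -76.  36.] [342.95329981 439.61775596]
lowout [472. -88.  24.] [354.6033507  442.92857772]
grasp [473. -84.  54.] [352.42679747 412.19388258]
g-60 [ 467. -113.   83.] [383.48903652 355.86972121]
[352.43949926 412.14541283]
```

```bash
python3 - <<'E'
from h import *
P=np.array([188.511,-516.69,181.353])
for k in (0,19,50,84): print(k,proj('scene',P+[0,0,k]),proj('side',P+[0,0,k]))
import cv2
a=cv2.imread('pics/scene0.png');b=cv2.imread('pics/side0.png');s4=cv2.imread('pics/s4.png')
cv2.imwrite('pics/c8.png',cv2.resize(a[130:260,0:120],None,fx=5,fy=5)); cv2.imwrite('pics/c9.png',cv2.resize(b[80:220,420:560],None,fx=4,fy=4)); cv2.imwrite('pics/c10.png',cv2.resize(s4[150:290,160:340],None,fx=4,fy=4))
P,r=robot.current_tcp_pos(),R.from_euler('xyz',robot.current_eef_rot()).as_matrix()
for k in (0,19,60): print((proj('scene',P-k*r[:,2])[0]-[160,150])*4)
E
```

```text
0 [[ 13.24472965 249.00703489]] [[474.28093458 170.5986316 ]]
19 [[ 10.4810393  242.38183933]] [[476.1630492  164.68022403]]
50 [[  5.83963821 231.25534322]] [[479.3168362  154.76297635]]
84 [[  0.55107009 218.57744027]] [[482.89959536 143.49680333]]
[346.98762574 334.91207039]
[331.10569451 328.75165847]
[295.52628356 314.95082882]
```

View pics/c8.png

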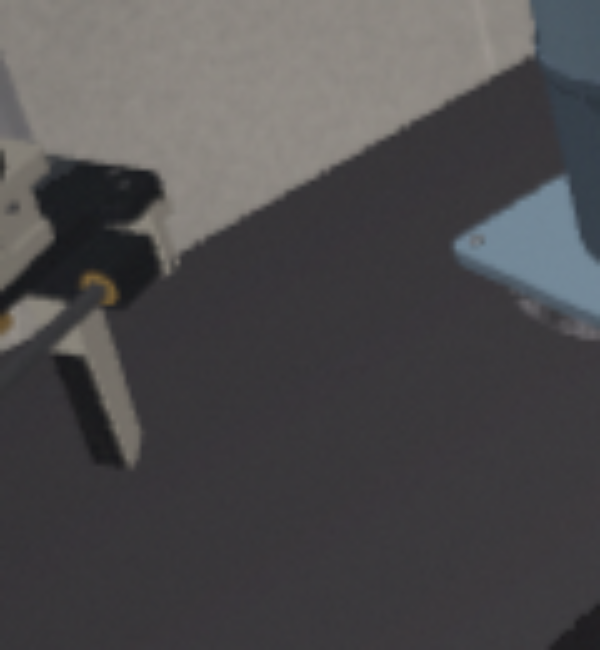

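View pics/c9.png

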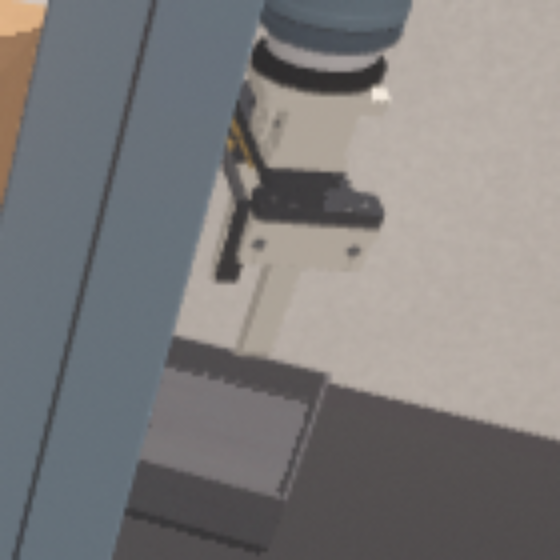

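View pics/c10.png

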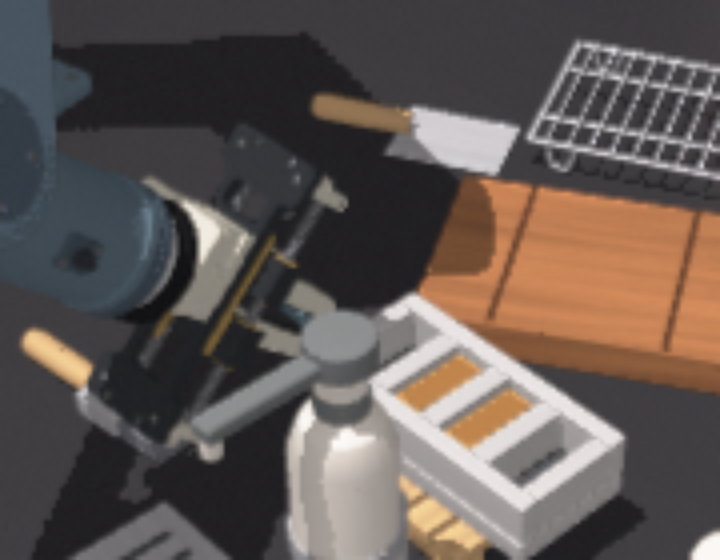

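```bash
python3 - <<'E'
from h import *
P=np.array([188.511,-516.69,181.353]); y=R.from_euler('xyz',[-3.1402,-.00025,.3498]).as_matrix()[:,1]
for s in (46,55,64,-55):
  for k in (0,25,50): print(s,k,proj('scene',P-s*y+[0,0,k])[0],proj('side',P-s*y+[0,0,k])[0])
def f(x): return np.r_[proj('scene',x)[0]-(24,223.6),proj('side',x)[0]-(483,168.7)]
s=least_squares(f,[170,-465,190]); print(s.x,s.fun)
E
```

```text
46 0 [ 26.09270799 235.09369759] [477.09251247 179.71683255]
46 25 [ 22.73805309 226.42602831] [479.69313073 171.78591037]
46 50 [ 19.28816242 217.51229136] [482.36623819 163.63392301]
55 0 [ 28.5139385  232.47169778] [477.6629876  181.56693491]
55 25 [ 25.2134459  223.82047588] [480.28748263 173.61284438]
55 50 [ 21.8198353 214.9251739] [482.98558841 165.43566079]
64 0 [ 30.90618347 229.881087  ] [478.2404232 183.4396107]
64 25 [ 27.65879506 221.24654684] [480.88918723 175.46237931]
64 50 [ 24.32035067 212.36989632] [483.61270872 167.26000235]
-55 0 [ -3.23756194 266.85604399] [471.13223375 160.38711047]
-55 25 [ -7.28150307 258.02405475] [473.48930926 152.71644589]
-55 50 [-11.44887835 248.92248469] [475.90781475 144.84586885]
[ 170.87604557 -470.25029655  214.44747632] [-1.60812404 -1.11874134 -1.94853103  1.2548295 ]
```

```bash
python3 - <<'E'
from h import *
robot.move_gripper(.42)
p,e=pose((473,-84.5,54),-.223,np.pi/4,back=-33)
print(robot.move_linear(list(p),speed=40,f_stop=6),robot.current_tcp_pos(),p,robot.current_contact_force())
shot('wrist','w5.png');shot('side','d5.png')
b=cv2.imread('pics/d5.png');cv2.imwrite('pics/c11.png',cv2.resize(b[160:310,220:420],None,fx=4,fy=4,interpolation=cv2.INTER_CUBIC))
E
```

```text
False [481.27424748 -48.86536217  17.28626793] [481.13181928 -48.64092144  17.23044738] [-0.99429964 -0.10876922 -0.31780371]
```

View pics/c11.png

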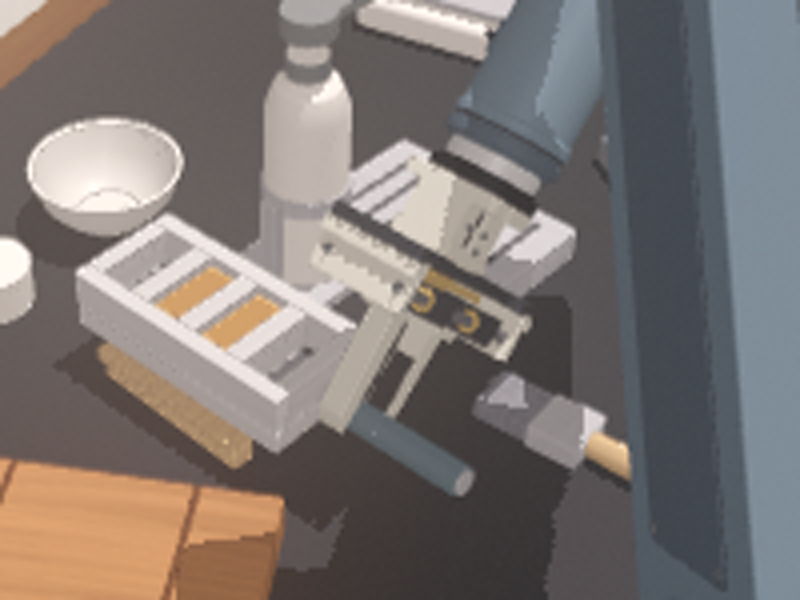

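```bash
sed -i 's/(19-back)/(19+33-back)/' h.py; python3 - <<'E'
from h import *
robot.move_gripper(0); print('w',robot.current_gripper_width()*93,robot.current_contact_force())
p,e=pose((473,-84.5,54),-.223,np.pi/4)
robot.move_linear(list(p+[0,0,130]),speed=120)
print(robot.current_contact_force(),robot.current_ft_torque(),robot.current_gripper_width()*93,robot.current_t())
shot('scene','s6.png');shot('wrist','w6.png')
E
```

```text
w 19.572340642233225 [-1.79960459  1.07577788  4.66878406]
[ 0.49898939 -0.67409148 -4.14872356] [-0.83261455  0.57660999 -0.03873438] 19.93037281689728 12.7333
```

View pics/s6.png

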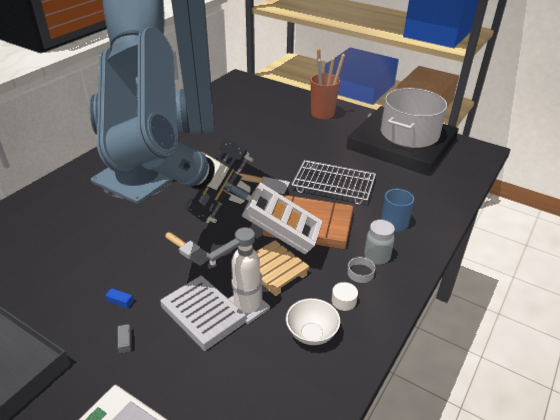

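View pics/w6.png

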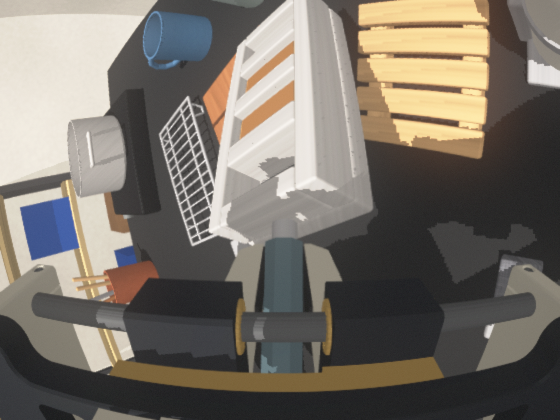

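```bash
python3 - <<'E'
import cv2
b=cv2.imread('pics/s6.png');cv2.imwrite('pics/c12.png',cv2.resize(b[150:300,190:390],None,fx=4,fy=4,interpolation=cv2.INTER_CUBIC))
E
```

```text
(no output)
```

View pics/c12.png

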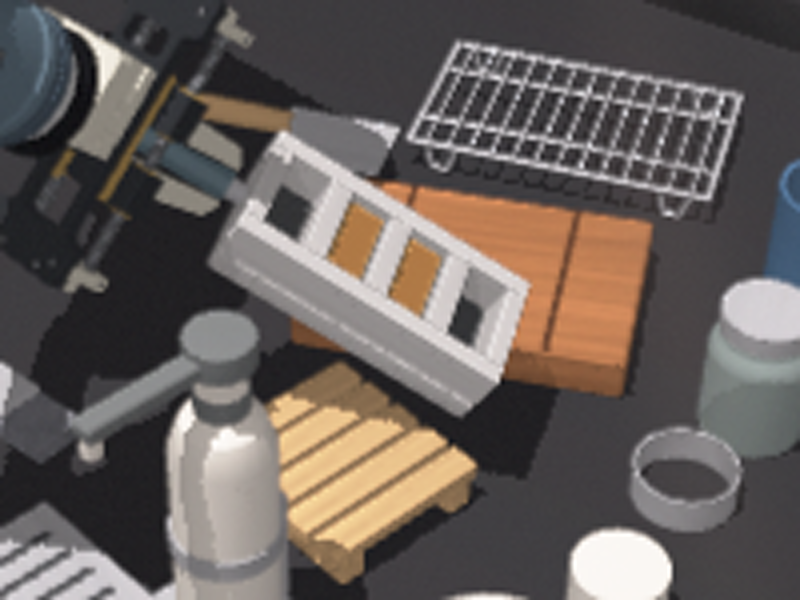

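```bash
cat >> h.py <<'E'
def toolframe():
    P=np.array(robot.current_tcp_pos()); M=R.from_euler('xyz',robot.current_eef_rot()).as_matrix(); return P-52*M[:,2],M
def fit6(obs,x0):
    # x0: center pos, rotvec
    def f(p):
        M=R.from_rotvec(p[3:]).as_matrix(); return np.concatenate([proj(cm,p[:3]+M@np.array(l,float))[0]-uv for cm,uv,l in obs])
    s=least_squares(f,x0); return s.x,s.fun.reshape(-1,2)
E
python3 - <<'E'
from h import *
o=(190,150)
obs=[('scene',c(*a,o),l) for a,l in [((528,285),(94,45,24)),((285,133),(-94,45,24)),((500,378),(94,-45,24)),((240,232),(-94,-45,24)),((465,413),(94,-45,-24))]]
g,M=toolframe()
# model: mould rotation = Rot(jaw axis,d)*Rz(-.223) with grip at g, sliding allowed s, and roll rr about handle
def f(p):
    Q=(R.from_rotvec(p[0]*M[:,1])*R.from_euler('z',-.223)*R.from_rotvec([p[1],0,0])).as_matrix(); cen=g+Q@[120+p[2],0,0]
    return np.concatenate([proj(cm,cen+Q@np.array(l,float))[0]-uv for cm,uv,l in obs])
s=least_squares(f,[.2,0,0]); print(np.degrees(s.x[:2]),s.x[2],np.round(s.fun,1))
Q=(R.from_rotvec(s.x[0]*M[:,1])*R.from_euler('z',-.223)*R.from_rotvec([s.x[1],0,0])).as_matrix();print(Q.round(2),g)
E
```

```text
[-45.30838356   1.04074681] 3.250190850559545 [ 1.8 -2.9  0.1 -2.2  1.   0.6  0.4 -1.1 -0.1  0.2]
[[ 0.8  -0.29  0.53]
 [ 0.34  0.94  0.02]
 [-0.5   0.16  0.85]] [472.71560242 -84.26275611 183.32576726]
```

```bash
python3 - <<'E'
from h import *
d=shot('scene','s7.png')['img']; a=cv2.imread('pics/s6.png'); print(np.abs(d[150:300,190:390].astype(int)-a[150:300,190:390]).mean(), robot.current_t(), robot.current_ft_torque())
robot.sleep(.5)
d2=shot('scene','s8.png')['img'];print(np.abs(d[150:300,190:390].astype(int)-d2[150:300,190:390]).mean(),robot.current_ft_torque())
E
```

```text
0.8723 12.8833 [-0.87766029  0.50798046 -0.0160611 ]
1.3673333333333333 [-0.88419912  0.49832239 -0.04345532]
```

```bash
python3 - <<'E'
import cv2
b=cv2.imread('pics/s8.png');cv2.imwrite('pics/c13.png',cv2.resize(b[150:300,190:390],None,fx=4,fy=4,interpolation=cv2.INTER_CUBIC))
E
```

```text
(no output)
```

View pics/c13.png

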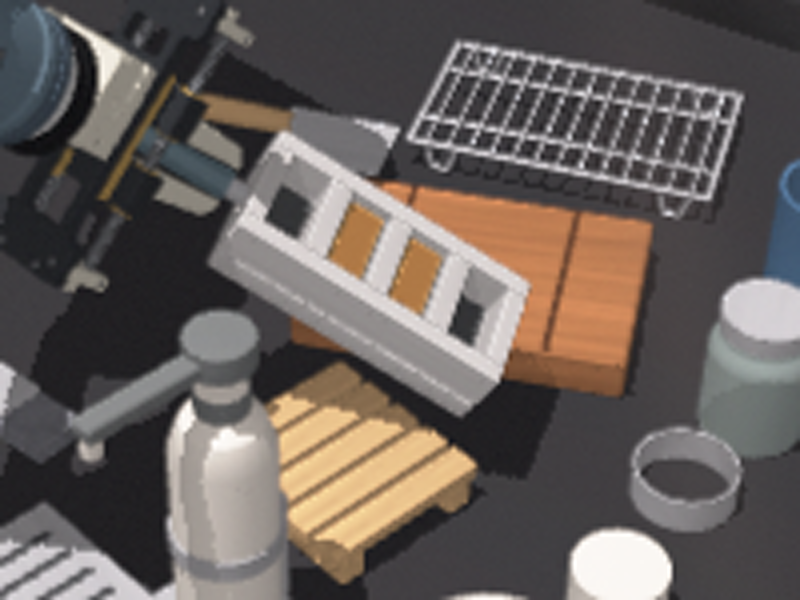

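```bash
cat >> h.py <<'E'
BC=np.array([566.5,94.5]);BY=.3465
def on(cxy,yaw,l): return np.array([cxy[0]+l[0]*np.cos(yaw)-l[1]*np.sin(yaw),cxy[1]+l[0]*np.sin(yaw)+l[1]*np.cos(yaw)])
E
python3 - <<'E'
from h import *
gb=np.r_[on(BC,BY,(-145,0)),280]; print(gb)
p,e=pose(robot.current_tcp_pos()*0+np.array([473,-84.5,280]),-.223,np.pi/4)
robot.move_linear(list(p),speed=250)
for l,yw,gg in [(0,.06,(np.array([473,-84.5,280])+gb)/2),(-np.pi/4,BY,gb)]:
    p,e=pose(gg,yw,l); robot.move_linear(list(p),list(e),speed=200)
print(robot.current_t(),robot.current_contact_force(),robot.current_ft_torque(),robot.current_qpos())
shot('scene','s9.png');shot('side','d9.png');shot('wrist','w9.png')
E
```

```text
[430.11777063  45.25685313 280.        ]
15.9333 [-0.09847724 -0.11381496 -0.22908772] [ 0.32811494  0.09628421 -0.05166867] [ 0.42542123  0.11793205  1.85742235 -0.80768099  1.34237878  1.91726686]
```

View pics/s9.png

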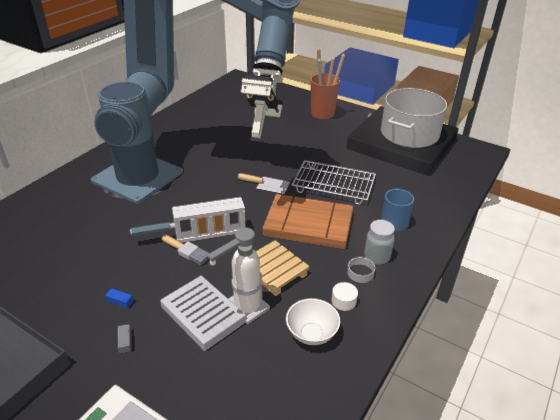

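View pics/d9.png

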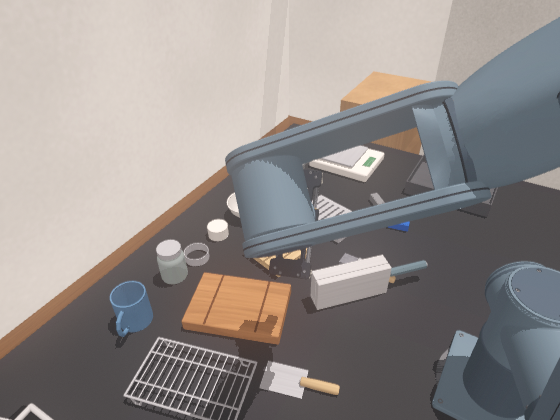

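View pics/w9.png

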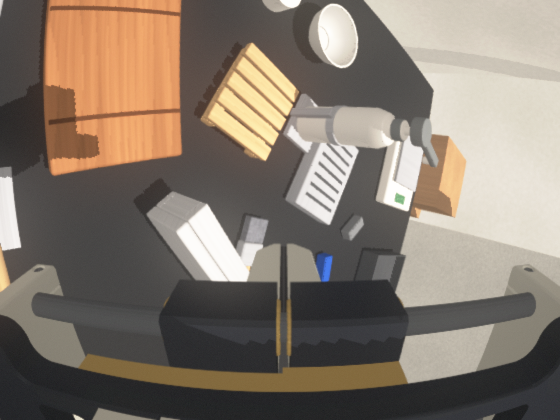

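```bash
python3 - <<'E'
import cv2
b=cv2.imread('pics/s9.png');cv2.imwrite('pics/c14.png',cv2.resize(b[170:320,110:310],None,fx=4,fy=4,interpolation=cv2.INTER_CUBIC))
b=cv2.imread('pics/d9.png');cv2.imwrite('pics/c15.png',cv2.resize(b[200:350,260:460],None,fx=4,fy=4,interpolation=cv2.INTER_CUBIC))
E
```

```text
(no output)
```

View pics/c14.png

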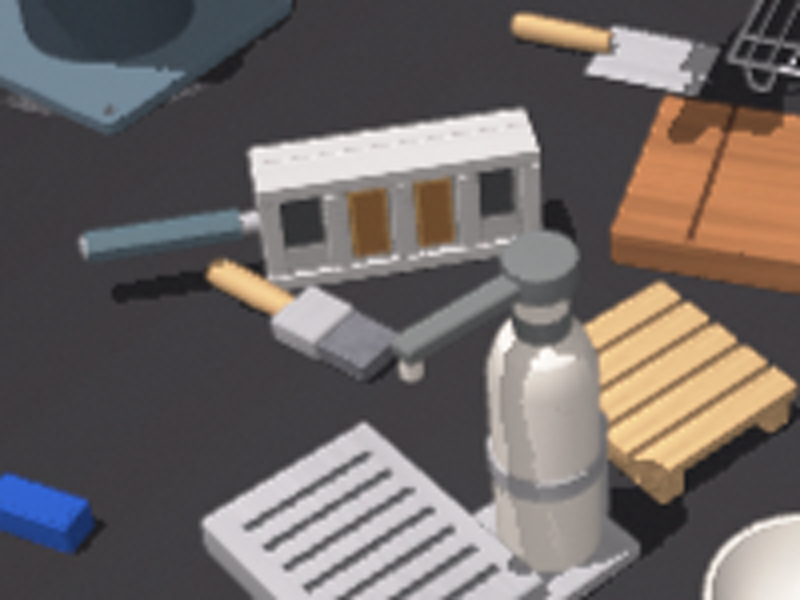

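View pics/c15.png

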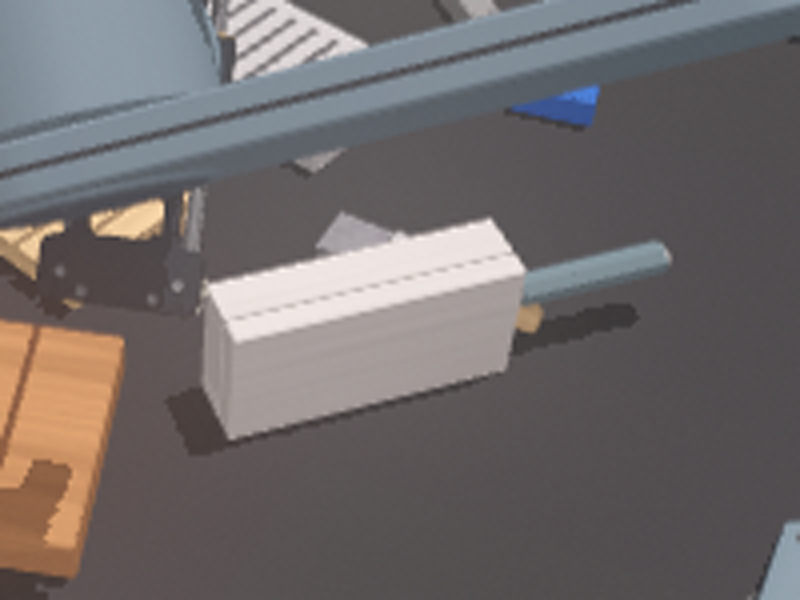

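```bash
python3 - <<'E'
from h import *
o=(110,170);q=(260,200)
obs=[('scene',c(*a,o),l) for a,l in [((250,150),(-94,24,90)),((523,110),(94,24,90)),((540,150),(94,-24,90)),((263,193),(-94,-24,90)),((275,282),(-94,-24,0)),((82,245),(-206,0,45))]]
obs+=[('side',c(*a,q),l) for a,l in [((490,220),(-94,-24,90)),((525,270),(-94,24,90)),((238,340),(94,24,90)),((205,288),(94,-24,90)),((505,372),(-94,24,0)),((232,438),(94,24,0)),((663,253),(-206,0,45))]]
x,r=fit(obs,0,(420,-80));print(x,r)
g=np.r_[on(x[:2],x[2],(-120,0)),45];print(g,on(x[:2],x[2],(-206,0)))
for b in (100,0):
  for l in (-60,-45,0,45):
    P,e=pose(g,x[2],np.radians(l),back=b);print(b,l,robot.inverse_kinematics(list(P),list(e)))
E
```

```text
[359.22320612 -84.72087216   0.83356783] [[-1.2 -1. ]
 [ 0.1 -1.1]
 [-0.5 -0.6]
 [-2.6 -0.6]
 [-1.8  3. ]
 [ 0.6  0.5]
 [-0.2 -0.4]
 [ 0.5  0.3]
 [-1.5  0.5]
 [-0.5 -0.8]
 [ 0.2  0.1]
 [-1.6  1.4]
 [-1.7  1.1]]
[ 278.55456756 -173.56101373   45.        ] [ 220.74204325 -237.22978185]
100 -60 None
100 -45 None
100 0 [-9.01579081e-01 -6.63049554e-02  2.13928026e+00 -4.44089210e-16
  1.06861735e+00 -1.64350587e-01]
100 45 [-0.81859862  0.63293927  1.53061502 -0.05856809  1.76145985 -0.06871242]
0 -60 None
0 -45 None
0 0 [-9.01579081e-01  1.23560437e-01  2.27705610e+00 -4.44089210e-16
  7.40976114e-01 -1.64350587e-01]
0 45 [-0.82877643  0.64453712  1.75610486 -0.06475883  1.52434808 -0.06181361]
```

```bash
python3 - <<'E'
from h import *
g=np.array([278.5,-173.5,48]);yaw=.8336
robot.move_gripper(.40)
P,e=pose(g+[0,0,110],yaw,0); robot.move_ptp(list(P),list(e))
print(robot.current_t(),robot.current_qpos())
shot('wrist','w10.png');shot('scene','s10.png')
gb=np.r_[on(BC,BY,(-145,0)),200]
for gg,y,l in [(g+[0,0,200],yaw,0),(gb,BY,0),(gb+[-30,-10,-100],BY,0)]:
    P,e=pose(gg,y,l);print(robot.inverse_kinematics(list(P),list(e)))
E
```

```text
18.6667 [-9.00755774e-01 -8.50114485e-02  2.11849038e+00 -2.38681518e-04
  1.10818252e+00 -1.63736732e-01]
[-0.9015951  -0.17918475  1.95930382  0.          1.36147358 -0.16439877]
[-1.54244248e-01  7.22915391e-02  1.84839091e+00 -4.44089210e-16
  1.22091020e+00  1.07005208e+00]
[-1.91584325e-01  1.43358323e-01  2.05388372e+00 -4.44089210e-16
  9.44350613e-01  1.03271200e+00]
```

View pics/w10.png

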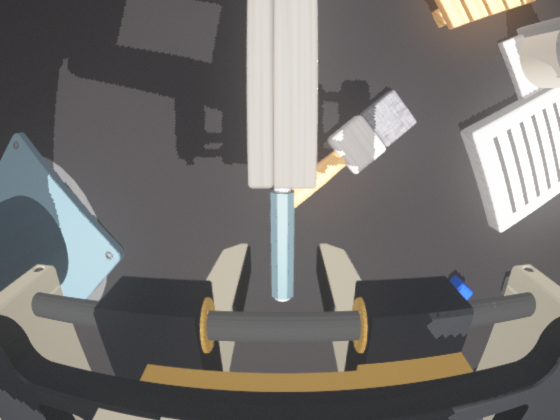

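View pics/s10.png

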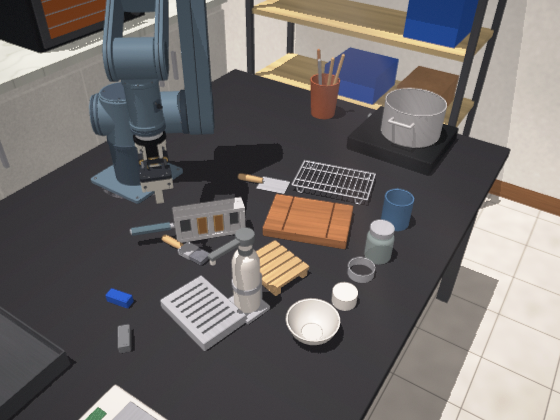

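```bash
python3 - <<'E'
from h import *
g=np.array([278.5,-173.5,47]);yaw=.8336
P,e=pose(g,yaw,0); print(robot.move_linear(list(P),list(e),speed=120,f_stop=6))
robot.move_gripper(0); print(robot.current_gripper_width()*93)
P,e=pose(g+[0,0,60],yaw,0); robot.move_linear(list(P),speed=50)
print(robot.current_t(),robot.current_contact_force(),robot.current_ft_torque(),robot.current_gripper_width()*93)
shot('scene','s11.png');shot('side','d11.png')
E
```

```text
False
19.486744463870707
21.625 [ 0.10427783 -0.53583504 -3.06052755] [-0.25330731  0.16652165 -0.00827149] 19.280325143900914
```

View pics/s11.png

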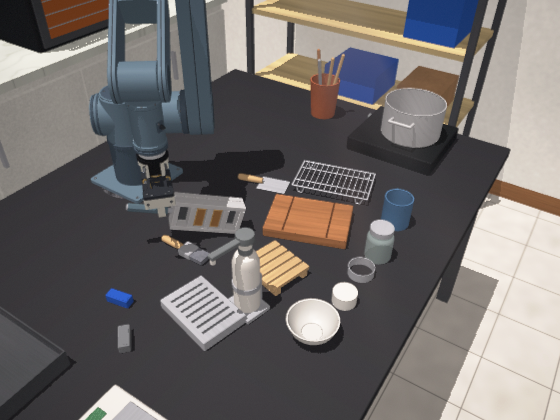

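View pics/d11.png

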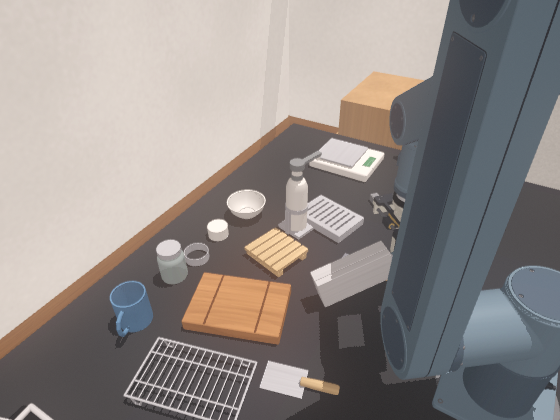

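```bash
python3 - <<'E'
from h import *
g=np.array([278.5,-173.5,230]);yaw=.8336
P,e=pose(g,yaw,0); robot.move_linear(list(P),speed=100)
gb=np.r_[on(BC,BY,(-125,0)),230]
P,e=pose(gb,BY,0); robot.move_linear(list(P),list(e),speed=130)
print(robot.current_t(),robot.current_contact_force(),robot.current_ft_torque(),robot.current_gripper_width()*93)
shot('scene','s12.png');shot('side','d12.png')
E
```

```text
25.4333 [ 0.13958616  0.59741165 -4.48920293] [-1.05177990e-01  2.73701306e-01 -2.24079416e-04] 19.384612829569754
```

View pics/s12.png

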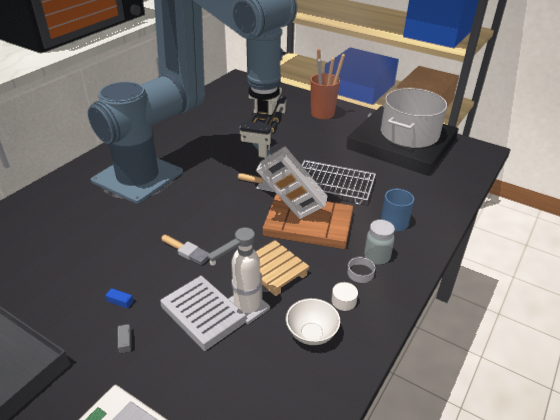

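View pics/d12.png

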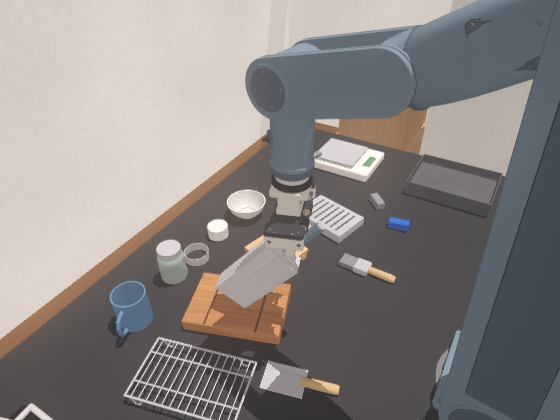

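```bash
python3 - <<'E'
from h import *
def G(th,dz=0): 
    t=np.radians(th); return np.r_[on(BC,BY,(69-218.7*np.cos(t),0)),32+218.7*np.sin(t)+dz]
P,e=pose(G(62,8),BY,0); robot.move_linear(list(P),list(e),speed=150)
for th,dz in [(62,-2),(52,-2),(42,-2),(32,-2),(22,-1),(15,0),(12,0)]:
    P,e=pose(G(th,dz),BY,0); r=robot.move_linear(list(P),list(e),speed=100,f_stop=25); print(th,r,robot.current_contact_force().round(1),robot.current_ft_torque().round(2))
    if r: break
print(robot.current_t())
shot('scene','s13.png');shot('side','d13.png')
E
```

```text
62 False [-0.1 -1.2  2.3] [-0.04  0.05  0.  ]
52 False [-2.5 -0.3  2.2] [-0.13  0.25 -0.04]
42 False [-1.9 -0.8  1. ] [-0.03  0.12  0.07]
32 False [-2.7 -0.7  0.3] [-0.07  0.22  0.04]
22 False [-1.6 -0.5 -0.6] [-0.04  0.19 -0.02]
15 False [-2.  -0.4 -0.5] [-0.07  0.06  0.02]
12 False [1.1 1.2 4.6] [ 0.26 -0.08  0.01]
29.3417
```

View pics/s13.png

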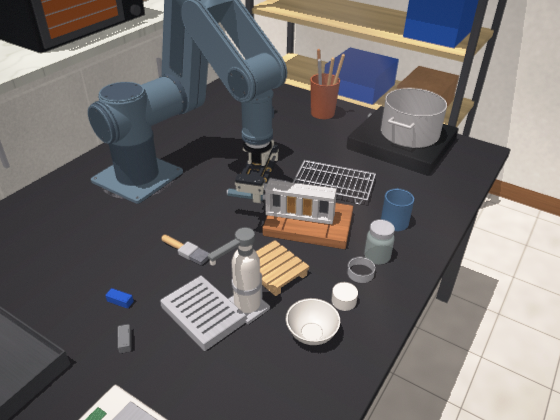

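View pics/d13.png

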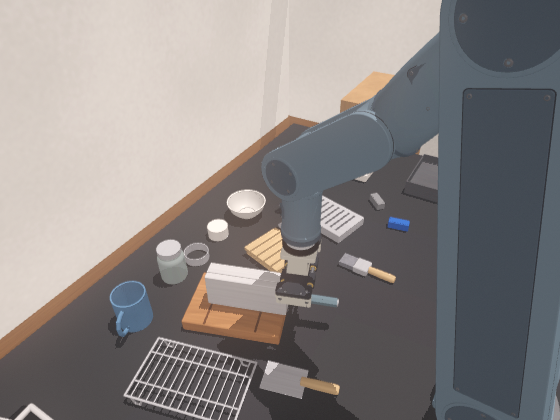

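```bash
python3 - <<'E'
from h import *
g=np.r_[on(BC,BY,(-145,0)),77.]; g2=np.r_[on(BC,BY,(-145,55)),77.]
P,e=pose(g2,BY,0); print(robot.move_linear(list(P),list(e),speed=60,f_stop=20),robot.current_contact_force())
robot.move_gripper(.40)
P,e=pose(g2,BY,0,back=80); robot.move_linear(list(P),list(e),speed=150)
a=-np.pi/4
P,e=pose(g2,BY,a,back=80); robot.move_ptp(list(P),list(e))
print(robot.current_t())
shot('scene','s14.png');shot('side','d14.png');shot('wrist','w14.png')
E
```

```text
False [ 1.18219483 -4.33123373  8.73062895]
32.7667
```

View pics/s14.png

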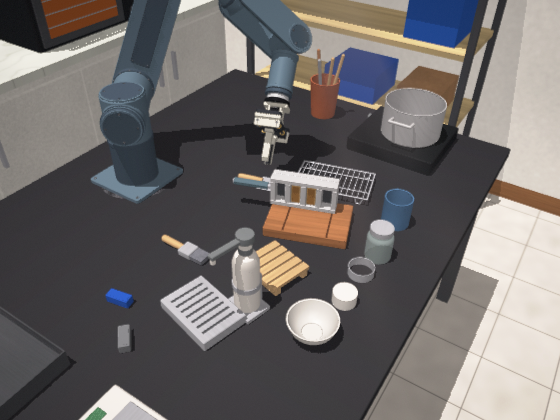

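View pics/w14.png

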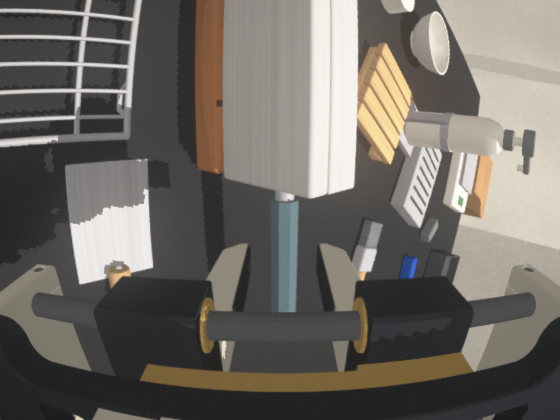

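```bash
cat >> h.py <<'E'
def tip(base,yaw,xg,piv,v0,z0,phis,lean0,dz=0,speed=60,fs=30):
    """handle at board-frame (xg, piv+..): roll by phi (deg) about pivot edge"""
    for ph in phis:
        f=np.radians(ph); y=v0[0]*np.cos(f)-v0[1]*np.sin(f); h=v0[0]*np.sin(f)+v0[1]*np.cos(f)
        P,e=pose(np.r_[on(base,yaw,(xg,piv+y)),z0+h+dz],yaw,lean0+f)
        r=robot.move_linear(list(P),list(e),speed=speed,f_stop=fs)
        print(ph,r,robot.current_contact_force().round(1))
        if r: return True
E
python3 - <<'E'
from h import *
g2=np.r_[on(BC,BY,(-145,55)),77.];a=-np.pi/4
P,e=pose(g2,BY,a); print(robot.move_linear(list(P),list(e),speed=120,f_stop=6))
robot.move_gripper(0); print(robot.current_gripper_width()*93,robot.current_contact_force())
r=tip(BC,BY,-145,31,(24,45),32,range(15,91,15),a,dz=1)
print(robot.current_t(),robot.current_gripper_width()*93)
shot('scene','s15.png');shot('side','d15.png')
E
```

```text
False
19.469334708344498 [-0.84810453 -1.21399432  5.98954267]
15 False [2.3 0.6 0.6]
30 False [ 0.8 -1.5  6.8]
45 False [0.2 0.8 8.8]
60 False [1.3 0.5 6.7]
75 False [ 0.3 -0.4  5.2]
90 False [ 2.1 -0.7 11.1]
37.0167 19.7390229847022
```

View pics/s15.png

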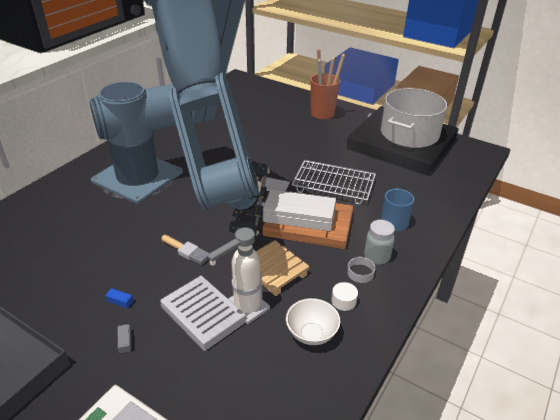

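View pics/d15.png

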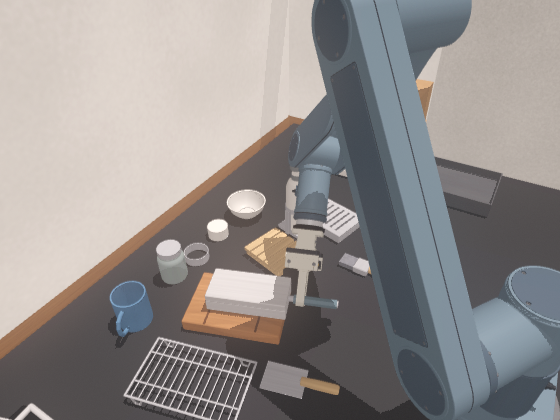

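```bash
cat >> h.py <<'E'
def rap(gx,gy,lean,up=50,down=-8,speed=250,fs=20,zz=57):
    P,e=pose(np.r_[on(BC,BY,(gx,gy)),zz+up],BY,lean); robot.move_linear(list(P),list(e),speed=200)
    P,e=pose(np.r_[on(BC,BY,(gx,gy)),zz+down],BY,lean); r=robot.move_linear(list(P),list(e),speed=speed,f_stop=fs)
    print('rap',r,robot.current_contact_force().round(1),robot.current_tcp_pos().round(1),P.round(1),robot.current_gripper_width()*93)
E
python3 - <<'E'
from h import *
rap(-145,-14,np.pi/4)
shot('side','d16.png')
rap(-145,-14,np.pi/4,speed=300)
print(robot.current_t()); shot('scene','s16.png');shot('side','d16b.png')
E
```

```text
rap True [0.2 2.8 6.1] [417.9  70.3  14.3] [422.4  66.7  12.2] 20.45599390372306
rap False [-3.2 -1.7  5.2] [419.   68.4  11. ] [422.4  66.7  12.2] 24.154982887733315
38.6083
```

View pics/s16.png

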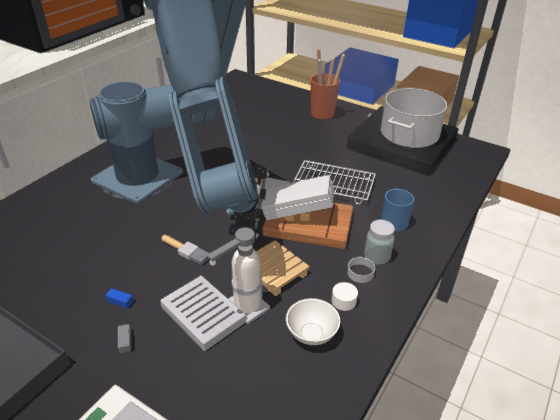

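View pics/d16b.png

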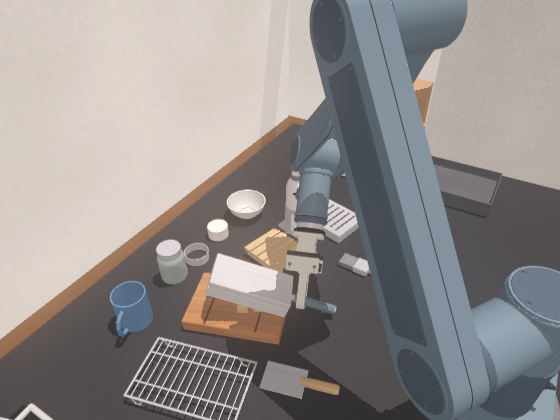

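```bash
python3 - <<'E'
import cv2
a=cv2.imread('pics/s16.png')[160:260,240:370];b=cv2.imread('pics/d16b.png')[240:350,170:310]
cv2.imwrite('pics/c16.png',cv2.resize(a,None,fx=6,fy=6,interpolation=cv2.INTER_CUBIC));cv2.imwrite('pics/c17.png',cv2.resize(b,None,fx=5,fy=5,interpolation=cv2.INTER_CUBIC))
E
```

```text
(no output)
```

View pics/c16.png

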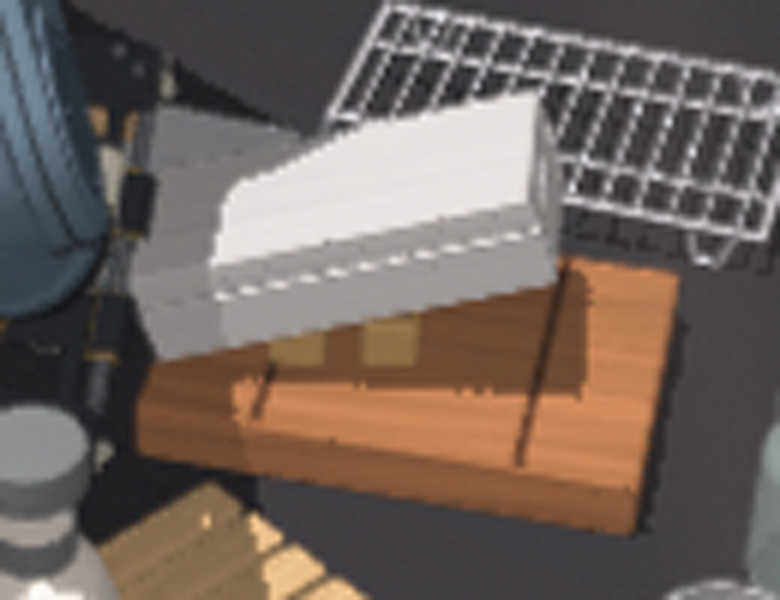

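View pics/c17.png

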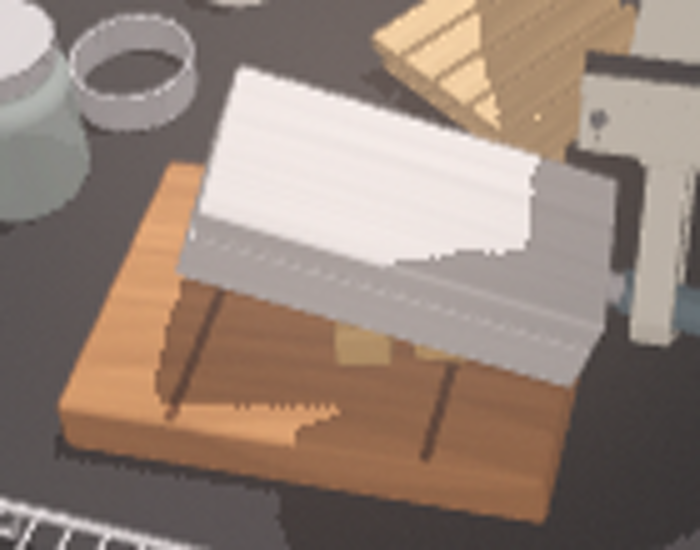

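```bash
python3 - <<'E'
from h import *
P=robot.current_tcp_pos(); robot.move_linear(list(P+[0,0,70]),speed=60)
print(robot.current_t(),robot.current_gripper_width()*93,robot.current_contact_force(),robot.current_ft_torque())
a=shot('scene','s17.png')['img'][150:270,220:380];b=shot('side','d17.png')['img'][220:350,160:330]
cv2.imwrite('pics/c18.png',cv2.resize(a,None,fx=5,fy=5,interpolation=cv2.INTER_CUBIC));cv2.imwrite('pics/c19.png',cv2.resize(b,None,fx=4.5,fy=4.5,interpolation=cv2.INTER_CUBIC))
E
```

```text
40.0167 19.40949836144569 [-0.07403209 -0.82009922 -2.2476341 ] [-0.8423964   0.03446143 -0.00590288]
```

View pics/c18.png

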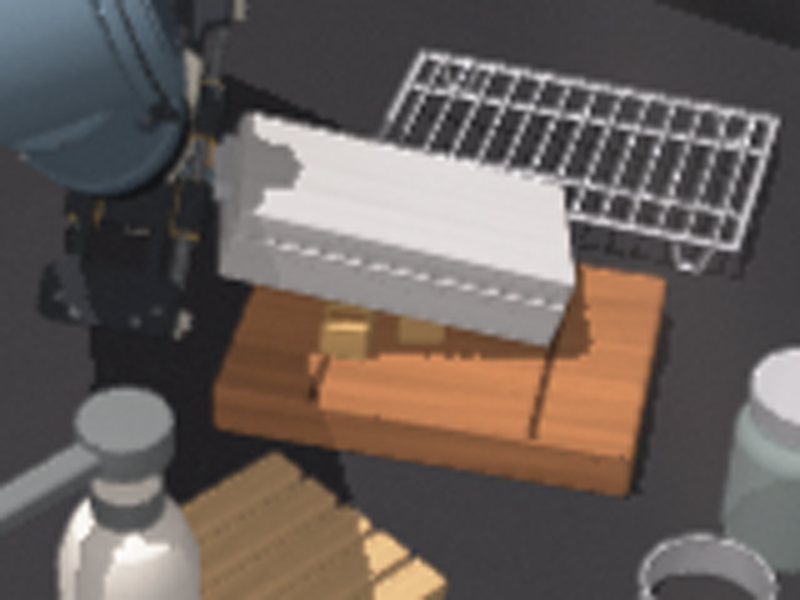

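View pics/c19.png

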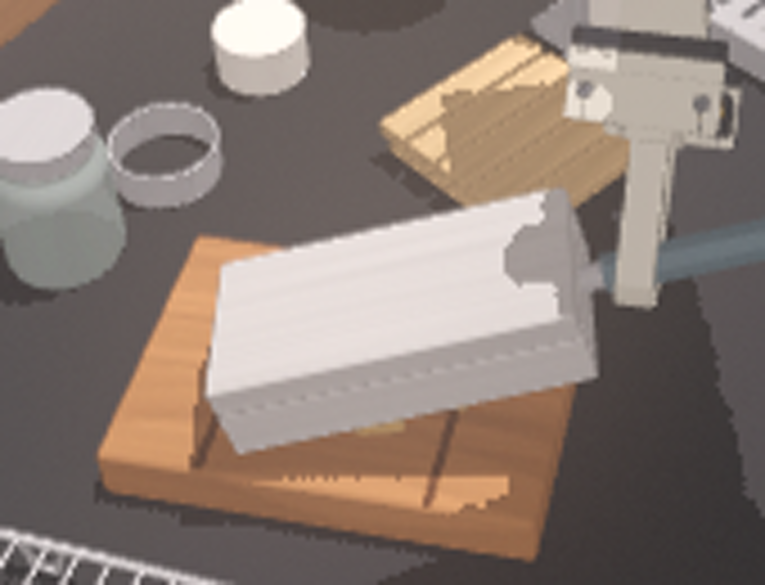

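```bash
python3 - <<'E'
from h import *
o=(190,150)
for p in [(343,362),(475,463),(345,556)]: print(ray('scene',c(*p,o),30))
a=cv2.imread('pics/d12.png')
E
```

```text
[546.30286978 -40.54448901  30.        ]
[666.35782788 -73.64923574  30.        ]
[ 641.37088159 -184.20556795   30.        ]
```

```bash
python3 - <<'E'
from h import *
TC=np.array([590,-111]);TY=-.223
# plan: inverted at trivet Y'=? ; check IK through tips
for nm,l,gz in [('inv',45,54),('side',-45,75),('side',45,75),('up',-45,54),('mid',0,81)]:
    for y in (-40,0,40):
        P,e=pose(np.r_[on(TC,TY,(-120,y)),gz],TY,np.radians(l)); q=robot.inverse_kinematics(list(P),list(e)); print(nm,l,y,None if q is None else np.round(q,2))
E
```

```text
inv 45 -40 [-0.93  0.6   1.82  0.58  1.34  0.54]
inv 45 0 [-0.87  0.58  1.87  0.62  1.3   0.56]
inv 45 40 [-0.81  0.56  1.91  0.67  1.26  0.58]
side -45 -40 [ 0.02  0.55  1.85 -0.85  1.15  2.34]
side -45 0 [ 0.09  0.57  1.81 -0.8   1.2   2.35]
side -45 40 [ 0.16  0.59  1.75 -0.76  1.26  2.37]
side 45 -40 [-0.93  0.57  1.81  0.58  1.38  0.56]
side 45 0 [-0.87  0.54  1.86  0.62  1.34  0.58]
side 45 40 [-0.81  0.52  1.9   0.66  1.29  0.61]
up -45 -40 [ 0.02  0.58  1.86 -0.87  1.12  2.38]
up -45 0 [ 0.09  0.6   1.81 -0.82  1.17  2.39]
up -45 40 [ 0.16  0.63  1.76 -0.77  1.23  2.4 ]
mid 0 -40 [-0.49  0.3   1.9  -0.    0.94  1.3 ]
mid 0 0 [-0.41  0.3   1.9  -0.    0.94  1.38]
mid 0 40 [-0.33  0.31  1.89 -0.    0.95  1.47]
```

```bash
cat >> h.py <<'E'
TC=np.array([593.,-112.]);TY=.35
E
python3 - <<'E'
from h import *
a=np.pi/4
P=robot.current_tcp_pos(); robot.move_linear(list(P+[0,0,50]),speed=100)
g=np.r_[on(TC,TY,(-120,-45)),0]
P,e=pose(g+[0,0,165],TY,a); robot.move_linear(list(P),list(e),speed=150)
P,e=pose(g+[0,0,110],TY,a); robot.move_linear(list(P),list(e),speed=100,f_stop=15)
print(robot.current_t(),robot.current_gripper_width()*93)
shot('scene','s18.png');shot('side','d18.png')
E
```

```text
43.2 19.3140185785684
```

View pics/s18.png

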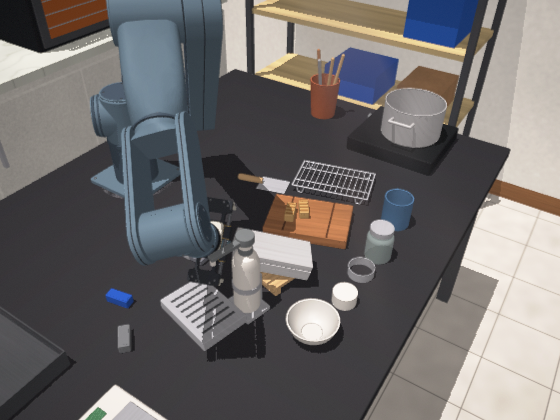

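View pics/d18.png

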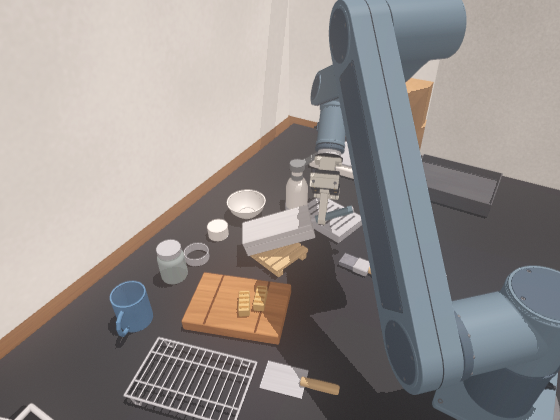

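```bash
python3 - <<'E'
from h import *
P=robot.current_tcp_pos(); robot.move_linear(list(P+[0,0,110]),speed=200)
Y=-.1; g=np.r_[on(TC,Y,(-120,0)),220]
P,e=pose(g+[0,0,10],Y,.1); robot.move_linear(list(P),list(e),speed=200)
P,e=pose(g,Y,-np.pi/4); robot.move_linear(list(P),list(e),speed=220)
print(robot.current_t(),robot.current_gripper_width()*93)
P,e=pose(g+[0,0,-60],Y,-np.pi/4); robot.move_linear(list(P),list(e),speed=150,f_stop=12)
shot('scene','s19.png');shot('side','d19.png')
E
```

```text
46.025 19.61941167955008
```

View pics/s19.png

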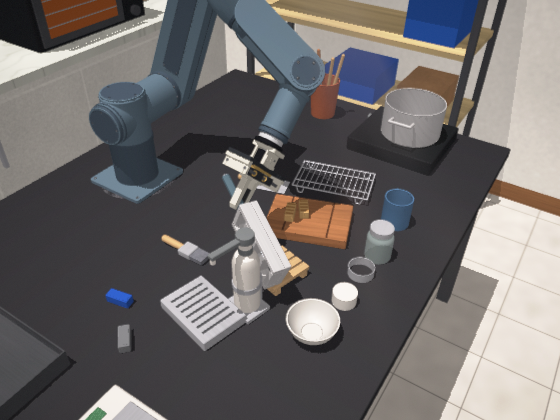

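View pics/d19.png

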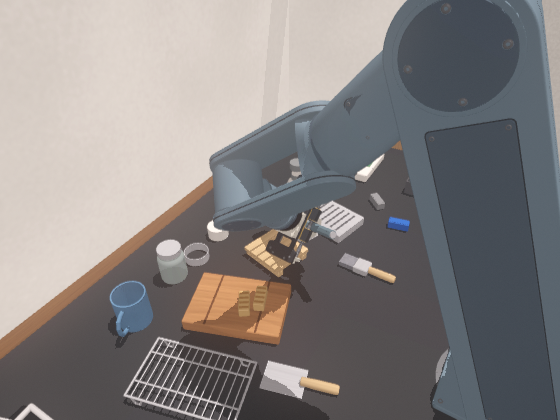

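```bash
python3 - <<'E'
from h import *
a=cv2.imread('pics/s19.png')[140:290,200:350];cv2.imwrite('pics/c20.png',cv2.resize(a,None,fx=4,fy=4,interpolation=cv2.INTER_CUBIC))
g,M=toolframe()
# mould in tool frame at d=0: on side, z_own -> -Y', y_own -> up, x_own -> X ; yaw -.1
Y=-.1
def Qd(d): return R.from_rotvec(d*M[:,1]).as_matrix()@R.from_euler('z',Y).as_matrix()@np.c_[[1,0,0],[0,0,1],[0,-1,0]]
for d in (-60,-45,-30,30,45):
    Q=Qd(np.radians(d)); cen=g+Q@[120,0,0]
    print(d,[tuple(((proj('scene',cen+Q@np.array(l,float))[0]-[200,140])*4).round().astype(int)) for l in [(94,45,24),(94,45,-24),(-94,45,-24),(-94,45,24),(94,-45,24),(94,-45,-24),(-206,0,0)]])
E
```

```text
-60 [(np.int64(126), np.int64(596)), (np.int64(207), np.int64(598)), (np.int64(211), np.int64(280)), (np.int64(133), np.int64(274)), (np.int64(89), np.int64(608)), (np.int64(165), np.int64(610)), (np.int64(155), np.int64(119))]
-45 [(np.int64(212), np.int64(572)), (np.int64(291), np.int64(559)), (np.int64(219), np.int64(257)), (np.int64(142), np.int64(265)), (np.int64(171), np.int64(613)), (np.int64(246), np.int64(601)), (np.int64(125), np.int64(128))]
-30 [(np.int64(293), np.int64(522)), (np.int64(366), np.int64(496)), (np.int64(221), np.int64(233)), (np.int64(149), np.int64(254)), (np.int64(256), np.int64(593)), (np.int64(326), np.int64(567)), (np.int64(96), np.int64(145))]
30 [(np.int64(447), np.int64(165)), (np.int64(468), np.int64(123)), (np.int64(180), np.int64(164)), (np.int64(151), np.int64(204)), (np.int64(490), np.int64(300)), (np.int64(509), np.int64(256)), (np.int64(35), np.int64(267))]
45 [(np.int64(427), np.int64(73)), (np.int64(434), np.int64(40)), (np.int64(160), np.int64(159)), (np.int64(144), np.int64(195)), (np.int64(496), np.int64(203)), (np.int64(501), np.int64(166)), (np.int64(37), np.int64(300))]
```

View pics/c20.png

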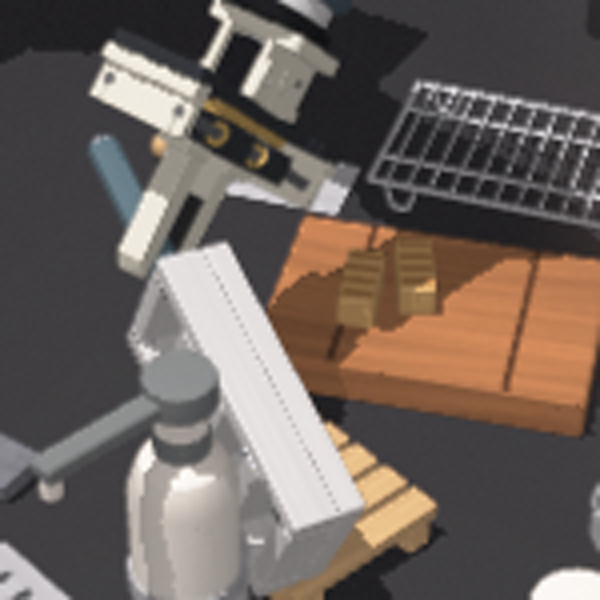

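```bash
cat >> h.py <<'E'
SIDE=np.c_[[1,0,0],[0,0,1],[0,-1,0]]   # own axes for mould standing on -y side, z toward -Y'
UP=np.eye(3); 
def squaring(F,lean,Q0,cen,z_rest,d0):
    """returns fn g(d): grasp point so that lowest far corner stays put while droop d->0; final block centre cen(xy) at height z_rest"""
    M=tool(F,lean).as_matrix(); B=R.from_euler('z',F).as_matrix()@Q0
    Q=lambda d: R.from_rotvec(d*M[:,1]).as_matrix()@B
    cs=np.array([[94,sy*45,sz*24] for sy in(-1,1) for sz in(-1,1)],float)
    low=cs[np.argmin((Q(d0)@cs.T)[2])]
    K=np.r_[cen,z_rest]+B@low
    return (lambda d: K-Q(d)@(low+[120,0,0])),Q,cs
E
python3 - <<'E'
from h import *
d0=np.radians(-31)
for F in (-.1,.1,.2,.3):
  for cy in (-100,-80):
    gf,Q,cs=squaring(F,-np.pi/4,SIDE,(593,cy),75,d0)
    g=gf(d0); allc=np.vstack([cs,cs*[-1,1,1]]); W=(g+Q(d0)@[120,0,0])+(Q(d0)@allc.T).T
    g2=gf(0); W2=(g2+Q(0)@[120,0,0])+(Q(0)@allc.T).T
    n=min(np.hypot(*(a+(b-a)*t-[600,-249])[:2]) for a in W for b in W for t in (0,.25,.5,.75,1))
    print(F,cy,g.round(),g2.round(),'bottle',round(n), 'final maxy',W2[:,1].max().round(), W2[W2[:,1].argmax()].round())
E
```

```text
Traceback (most recent call last):
ValueError: operands could not be broadcast together with shapes (3,) (2,)
```

```bash
python3 - <<'E'
from h import *
d0=np.radians(-31)
for F in (-.1,.1,.2,.3):
  for cy in (-100,-80):
    gf,Q,cs=squaring(F,-np.pi/4,SIDE,(593,cy),75,d0)
    g=gf(d0); allc=np.vstack([cs,cs*[-1,1,1]]); W=(g+Q(d0)@[120,0,0])+(Q(d0)@allc.T).T
    g2=gf(0); W2=(g2+Q(0)@[120,0,0])+(Q(0)@allc.T).T
    n=min(np.hypot(*((a+(b-a)*t)[:2]-[600,-249])) for a in W for b in W for t in (0,.25,.5,.75,1))
    P,e=pose(g,F,-np.pi/4); P2,e2=pose(g2,F,-np.pi/4)
    print(F,cy,g.round(),g2.round(),'bottle',round(n), W2[W2[:,1].argmax()].round(),robot.inverse_kinematics(list(P),list(e)) is None,robot.inverse_kinematics(list(P2),list(e2)) is None)
E
```

```text
-0.1 -100 [519. -16. 151.] [474. -88.  75.] bottle 138 [502. -67.  30.] False False
-0.1 -80 [519.   4. 151.] [474. -68.  75.] bottle 156 [502. -47.  30.] False False
0.1 -100 [504. -32. 151.] [ 474. -112.   75.] bottle 152 [684. -67.  30.] False False
0.1 -80 [504. -12. 151.] [474. -92.  75.] bottle 172 [684. -47.  30.] False False
0.2 -100 [498. -41. 151.] [ 475. -124.   75.] bottle 156 [680. -58.  30.] False False
0.2 -80 [498. -21. 151.] [ 475. -104.   75.] bottle 175 [680. -38.  30.] False False
0.3 -100 [492. -51. 151.] [ 478. -135.   75.] bottle 159 [676. -49.  30.] False True
0.3 -80 [492. -31. 151.] [ 478. -115.   75.] bottle 179 [676. -29.  30.] False True
```

```bash
python3 - <<'E'
from h import *
import h
d0=np.radians(-31);F=0.0;L=-np.pi/4
M=tool(F,L).as_matrix();B=R.from_euler('z',F).as_matrix()@SIDE
Q=lambda d: R.from_rotvec(d*M[:,1]).as_matrix()@B
cs=np.array([[60,sy*45,sz*24] for sy in(-1,1) for sz in(-1,1)],float)
low=cs[np.argmin((Q(d0)@cs.T)[2])]; print(low)
K=np.r_[593,-108,75]+B@low
G=lambda d: K-Q(d)@(low+[120,0,0])
P,e=pose(G(d0)+[0,0,30],F,L); P0=robot.current_tcp_pos()
robot.move_linear([*P0[:2],max(P[2],P0[2])],speed=150)
robot.move_linear(list(P),list(e),speed=150,f_stop=15)
for d,dz in [(-31,2),(-22,0),(-14,-1),(-7,-1),(-2,-1),(0,-1)]:
    P,e=pose(G(np.radians(d))+[0,0,dz],F,L); r=robot.move_linear(list(P),list(e),speed=80,f_stop=25); print(d,r,robot.current_contact_force().round(1))
    if r: break
print(robot.current_t()); shot('scene','s20.png');shot('side','d20.png')
E
```

```text
[ 60. -45. -24.]
-31 False [ 0.7 -1.3 -2.1]
-22 False [-1.  -0.2  0.4]
-14 False [-0.8  1.1  0.8]
-7 False [-1.   0.4  1.2]
-2 False [-1.8 -0.4  0.9]
0 False [0.4 0.2 0.7]
50.0333
```

View pics/s20.png

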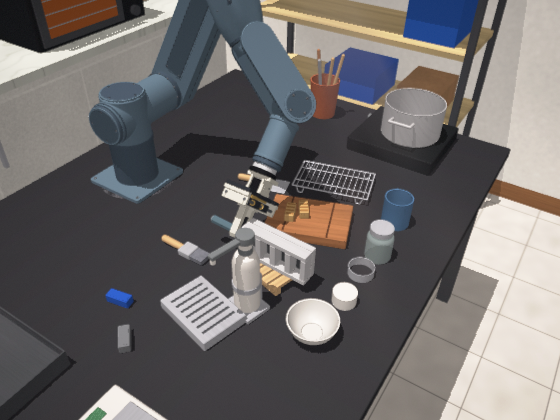

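View pics/d20.png

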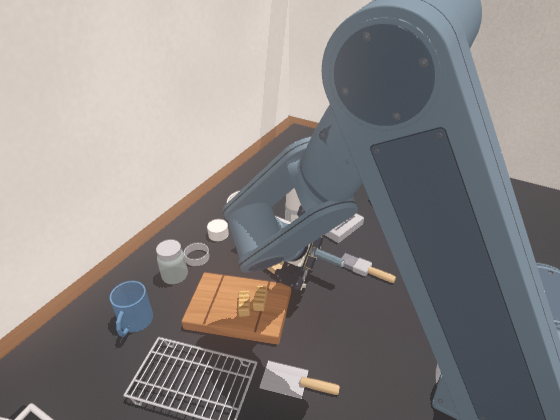

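```bash
python3 - <<'E'
from h import *
robot.move_gripper(.35)
P=robot.current_tcp_pos();M=tool(0,-np.pi/4).as_matrix()
robot.move_linear(list(P-M[:,2]*90),speed=150)
robot.move_linear(list(P-M[:,2]*90+[-60,40,150]),speed=300)
print(robot.current_t())
for n,(x,y) in [('scene',(210,190)),('side',(200,150))]:
    d=shot(n,n+'21.png')['img']; cv2.imwrite('pics/c21%s.png'%n,cv2.resize(d[y:y+150,x:x+200],None,fx=4,fy=4,interpolation=cv2.INTER_CUBIC))
E
```

```text
52.0667
```

View pics/c21scene.png

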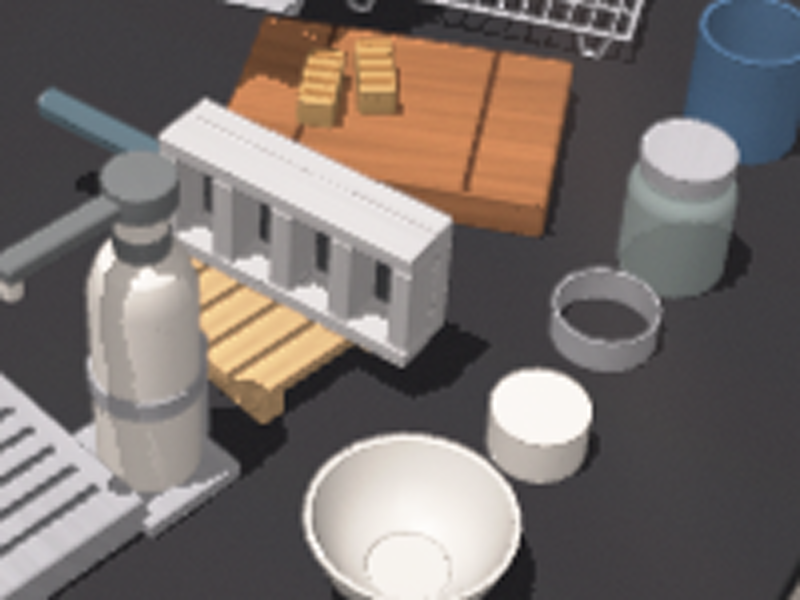

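View pics/c21side.png

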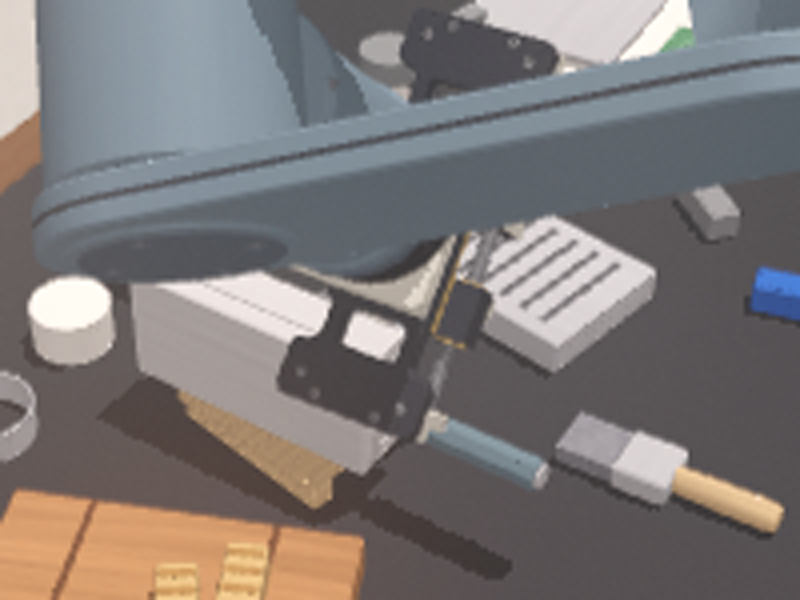

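```bash
python3 - <<'E'
from h import *
o=(210,190);q=(200,150)
obs=[('scene',c(*a,o),l) for a,l in [((203,98),(-94,24,90)),((452,218),(94,24,90)),((412,265),(94,-24,90)),((160,135),(-94,-24,90)),((405,365),(94,-24,0)),((45,97),(-206,0,45))]]
obs+=[('side',c(*a,q),l) for a,l in [((360,473),(-94,24,0)),((138,375),(94,24,0)),((545,475),(-206,0,45))]]
x,r=fit(obs,30,(590,-110));print(x,r)
g=np.r_[on(x[:2],x[2],(-120,0)),75];print(g)
SC=np.array([530.6,-325.1]);SY=-.2545
P,e=pose(g,x[2],np.pi/4);print(robot.inverse_kinematics(list(P),list(e)))
for ph in range(0,91,30):
    f=np.radians(-ph); v=(-24,45); y=v[0]*np.cos(f)-v[1]*np.sin(f);hh=v[0]*np.sin(f)+v[1]*np.cos(f)
    P,e=pose(np.r_[on(SC,SY,(-120,-45+y)),28+hh],SY,np.pi/4+f); print(y,hh,robot.inverse_kinematics(list(P),list(e)))
E
```

```text
[ 6.05882685e+02 -9.15654467e+01 -5.06176379e-02] [[-0.4 -0.5]
 [ 0.6 -0.5]
 [-0.4 -1. ]
 [-1.4  0.1]
 [-0.7  1.1]
 [ 0.1  1.6]
 [ 0.5  1.4]
 [-1.  -0.6]
 [-1.6 -0.1]]
[486.03638066 -85.49392362  75.        ]
[-0.80704076  0.6024109   1.73202814  0.54600496  1.43189131  0.55913194]
-24.0 45.0 [-1.22567786  0.74856214  1.42557406  0.41185094  1.65035914  0.4849538 ]
1.7153903091734684 50.97114317029974 [-1.03586777  0.45577955  1.69088004  0.19937022  1.18841954  0.6968465 ]
26.971143170299737 43.28460969082653 [-0.70706777  0.34371423  1.90295813 -0.32855137  0.80576486  1.33630258]
45.0 24.000000000000004 [-0.34531695  0.52890197  1.99500709 -1.10132206  0.91019807  2.3226494 ]
```

```bash
cat >> h.py <<'E'
SC=np.array([530.6,-325.1]);SY=-.2545
E
python3 - <<'E'
from h import *
yw=-.05; g=np.r_[on((605.9,-91.6),yw,(-128,0)),75]; a=np.pi/4
for gg,y in [((330,-120,190),-.1),((*on(SC,SY,(-250,-69)),135),SY),((*on(SC,SY,(-128,-69)),90),SY)]:
    P,e=pose(gg,y,a); print(robot.inverse_kinematics(list(P),list(e)))
P,e=pose(g,yw,a,back=90); robot.move_ptp(list(P),list(e)); print(robot.current_t())
shot('wrist','w22.png')
E
```

```text
[-1.11219118  0.28815813  1.89814009  0.38549163  1.65220771  0.44912514]
[-1.40354312  0.55381367  1.62343126  0.29613729  1.69822423  0.34597267]
[-1.235459    0.71952853  1.4339314   0.40645566  1.67255553  0.48574085]
53.475
```

View pics/w22.png

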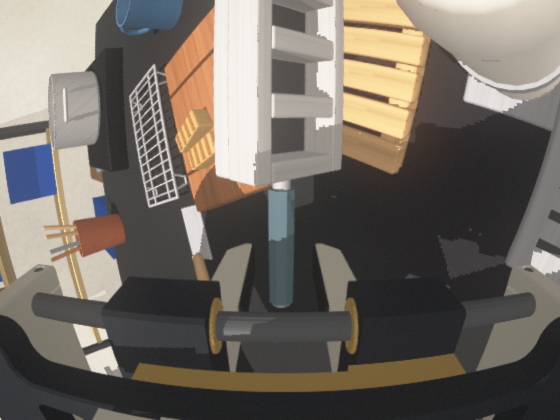

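```bash
python3 - <<'E'
from h import *
yw=-.05; g=np.r_[on((605.9,-91.6),yw,(-128,0)),75]; a=np.pi/4
P,e=pose(g,yw,a); print(robot.move_linear(list(P),list(e),speed=120,f_stop=6))
robot.move_gripper(0); print(robot.current_gripper_width()*93)
P,e=pose(g+[0,0,115],yw,a); robot.move_linear(list(P),list(e),speed=60)
P,e=pose((330,-120,190),-.1,a); robot.move_linear(list(P),list(e),speed=120)
print(robot.current_t(),robot.current_gripper_width()*93,robot.current_contact_force().round(2))
d=shot('scene','s23.png')
E
```

```text
False
19.811639104232196
58.2667 19.692500899610945 [ 0.99  0.3  -3.13]
```

View pics/s23.png

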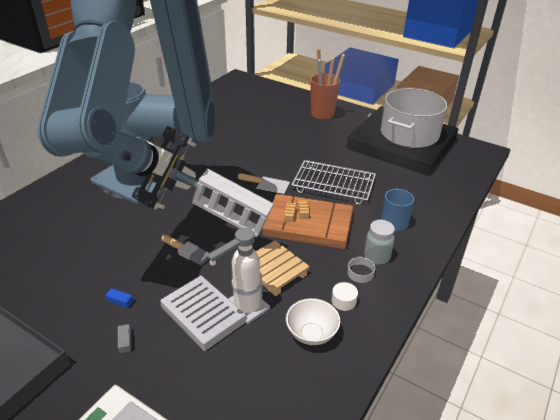

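```bash
cat >> h.py <<'E'
def droopfit(obs,yaw,Q0,gx):
    g,M=toolframe(); B=R.from_euler('z',yaw).as_matrix()@Q0
    def f(p):
        Q=R.from_rotvec(p[0]*M[:,1]).as_matrix()@B@R.from_rotvec([p[1],0,0]).as_matrix(); cen=g+Q@[gx+p[2],0,0]
        return np.concatenate([proj(cm,cen+Q@np.array(l,float))[0]-uv for cm,uv,l in obs])
    s=least_squares(f,[0,0,0]); return np.degrees(s.x[:2]),s.x[2],s.fun.reshape(-1,2).round(1)
E
python3 - <<'E'
from h import *
a=cv2.imread('pics/s23.png')[140:260,150:310];cv2.imwrite('pics/c23.png',cv2.resize(a,None,fx=5,fy=5,interpolation=cv2.INTER_CUBIC))
E
```

```text
(no output)
```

View pics/c23.png

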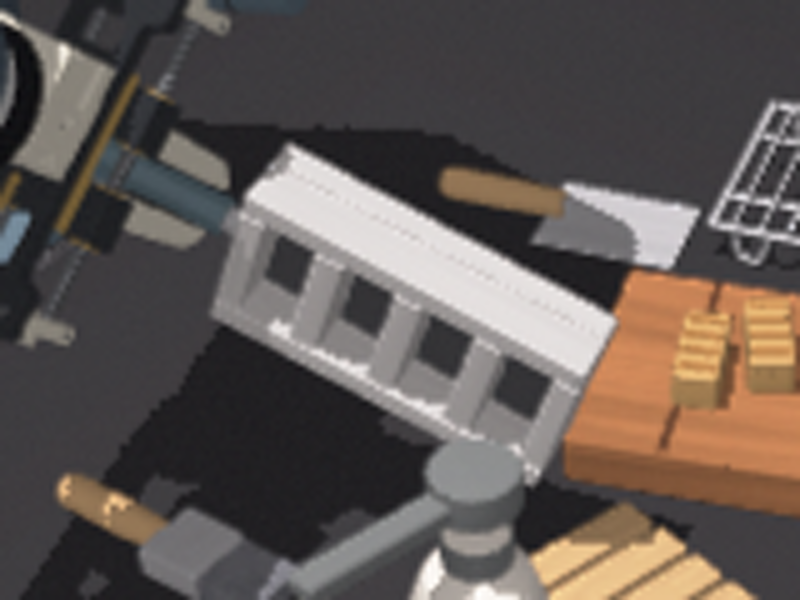

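```bash
python3 - <<'E'
from h import *
cc=lambda x,y:(150+x/5-.4,140+y/5-.4)
obs=[('scene',cc(*p),l) for p,l in [((288,145),(-94,45,-24)),((615,320),(94,45,-24)),((582,385),(94,45,24)),((245,205),(-94,45,24)),((215,315),(-94,-45,24)),((535,480),(94,-45,24))]]
print(*droopfit(obs,-.1,SIDE,128))
E
```

```text
[-28.26206683   8.22569645] 1.4437526346589102 [[-0.7 -1. ]
 [ 1.8 -1.7]
 [ 1.  -0.6]
 [-1.   0.2]
 [ 0.1 -1.4]
 [ 1.7 -1.2]]
```

```bash
python3 - <<'E'
from h import *
L=-np.pi/4
for gg,y in [((330,-120,270),-.1),((380,-150,270),-.1),((*on(SC,SY,(-200,0)),270),SY),((*on(SC,SY,(-230,40)),170),SY),((*on(SC,SY,(-120,40)),170),SY),((*on(SC,SY,(-120,0)),52),SY)]:
    P,e=pose(gg,y,L); q=robot.inverse_kinematics(list(P),list(e)); print(np.round(gg),None if q is None else q.round(2))
d0=np.radians(-30)
for d0 in np.radians([-30,-45]):
    gf,Q,cs=squaring(SY,L,UP,SC,52,d0); print(gf(d0),gf(0))
E
```

```text
[ 330 -120  270] [ 0.05  0.    2.01 -0.8   1.36  1.99]
[ 380 -150  270] [-0.03  0.08  1.93 -0.82  1.31  1.93]
[ 337. -275.  270.] [-0.36  0.05  1.96 -0.86  1.19  1.82]
[ 318. -228.  170.] [-0.26  0.17  2.14 -0.94  1.07  2.13]
[ 425. -256.  170.] [-0.26  0.33  1.9  -0.9   1.12  2.07]
[ 414. -295.   52.] [-0.35  0.53  2.   -1.1   0.91  2.32]
[ 454.42942698 -225.65275432  129.06715885] [ 414.46528431 -294.88861454   52.        ]
[ 492.67645358 -201.49554418  162.0753788 ] [ 414.46528431 -294.88861454   52.        ]
```

```bash
python3 - <<'E'
from h import *
o=(200,140)
for p in [(155,142),(250,160),(258,150),(358,168),(335,212),(228,190)]: print(ray('scene',c(*p,o),8).round())
RC=np.array([537.,302.3]);RY=.264
for y in (RY,0.1,.4):
  for l,z in [(-45,49),(-45,120),(45,49),(45,150)]:
    P,e=pose((*on(RC,y,(-150,0)),z),y,np.radians(l)); q=robot.inverse_kinematics(list(P),list(e)); print(y,l,z,None if q is None else q.round(2))
# trivet option lowest corner
for L in (-45,45):
    M=tool(0,np.radians(L)).as_matrix()
    for d in (-30,30):
        Q=R.from_rotvec(np.radians(d)*M[:,1]).as_matrix(); print(L,d,'x->',Q[:,0].round(2),{(sy,sz):(Q@[94,sy*45,sz*24])[2].round() for sy in (-1,1) for sz in (-1,)})
E
```

```text
[268. 172.   8.]
[344. 194.   8.]
[342. 209.   8.]
[420. 232.   8.]
[436. 174.   8.]
[353. 151.   8.]
0.264 -45 49 [ 0.81  0.67  1.69 -0.67  1.33  2.47]
0.264 -45 120 [ 0.81  0.56  1.65 -0.66  1.44  2.38]
0.264 45 49 [-0.19  0.51  2.05  0.77  1.14  0.57]
0.264 45 150 [-0.19  0.32  1.98  0.71  1.33  0.76]
0.1 -45 49 [ 0.8   0.72  1.56 -0.57  1.45  2.52]
0.1 -45 120 [ 0.8   0.63  1.52 -0.57  1.56  2.45]
0.1 45 49 [-0.18  0.47  2.16  0.92  1.02  0.59]
0.1 45 150 [-0.18  0.26  2.08  0.81  1.21  0.83]
0.4 -45 49 [ 0.8   0.62  1.79 -0.76  1.22  2.43]
0.4 -45 120 [ 0.8   0.51  1.75 -0.73  1.33  2.33]
0.4 45 49 [-0.2   0.55  1.96  0.67  1.23  0.55]
0.4 45 150 [-0.2   0.38  1.89  0.63  1.42  0.7 ]
-45 -30 x-> [ 0.87 -0.35 -0.35] {(-1, -1): np.float64(-53.0), (1, -1): np.float64(-59.0)}
-45 30 x-> [0.87 0.35 0.35] {(-1, -1): np.float64(14.0), (1, -1): np.float64(8.0)}
45 -30 x-> [ 0.87  0.35 -0.35] {(-1, -1): np.float64(-59.0), (1, -1): np.float64(-53.0)}
45 30 x-> [ 0.87 -0.35  0.35] {(-1, -1): np.float64(8.0), (1, -1): np.float64(14.0)}
```

```bash
cat >> h.py <<'E'
RC=np.array([537.,302.3]);RY=.264
E
python3 - <<'E'
from h import *
L=-np.pi/4
P,e=pose((330,-120,290),-.1,np.pi/4); robot.move_linear(list(P),list(e),speed=200)
P,e=pose((340,100,290),.1,L); robot.move_linear(list(P),list(e),speed=150)
P,e=pose((*on(RC,RY,(-150,40)),240),RY,L); robot.move_linear(list(P),list(e),speed=150)
print(robot.current_t(),robot.current_gripper_width()*93,robot.current_contact_force().round(2))
shot('scene','s24.png');shot('side','d24.png')
E
```

```text
63.1 19.564994946993707 [-0.23 -0.11 -2.69]
```

View pics/s24.png

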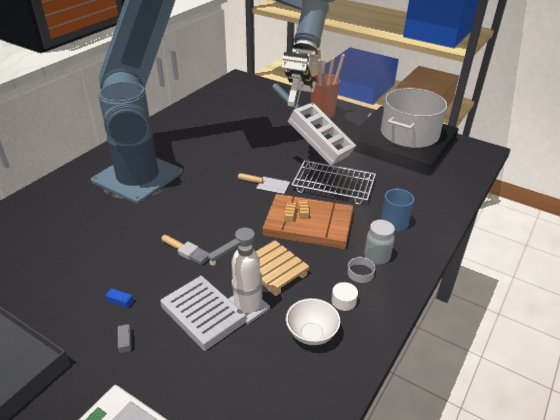

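View pics/d24.png

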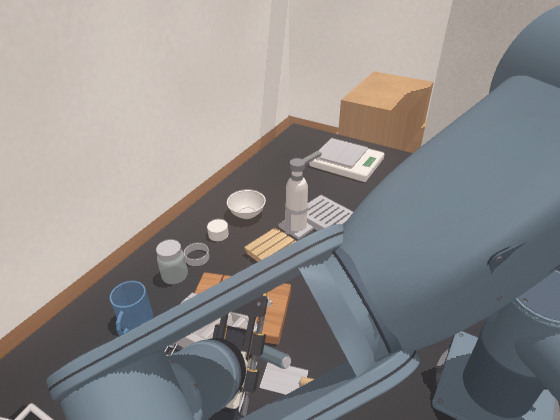

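Mould held open side up, drooping. Fit the droop from an enlarged crop.

```bash
python3 - <<'E'
import cv2
a=cv2.imread('pics/s24.png')[70:190,250:410];cv2.imwrite('pics/c24.png',cv2.resize(a,None,fx=5,fy=5,interpolation=cv2.INTER_CUBIC))
E
```

```text
(no output)
```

View pics/c24.png

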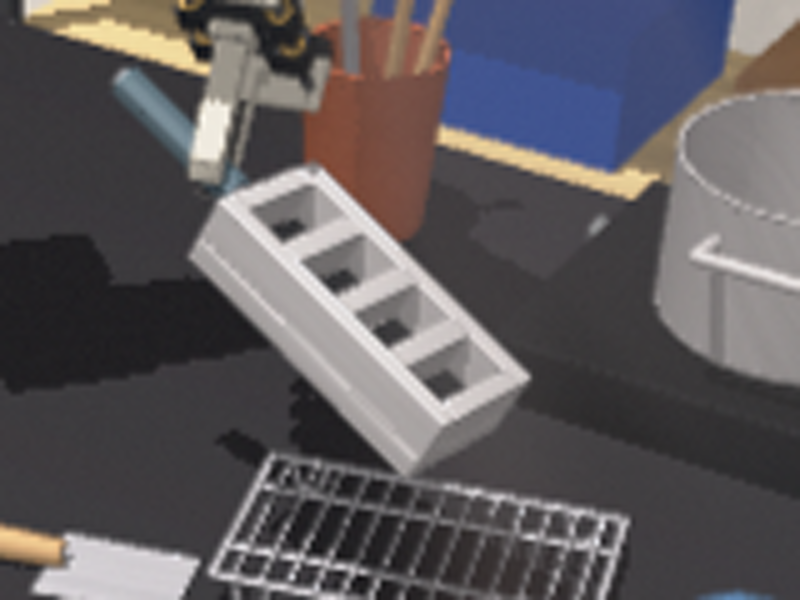

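```bash
python3 - <<'E'
from h import *
cc=lambda x,y:(250+x/5-.4,70+y/5-.4)
obs=[('scene',cc(*p),l) for p,l in [((313,168),(-94,45,24)),((527,377),(94,45,24)),((440,423),(94,-45,24)),((222,195),(-94,-45,24)),((412,475),(94,-45,-24)),((192,250),(-94,-45,-24)),((125,80),(-206,0,0))]]
d,s,r=droopfit(obs,RY,UP,128); print(d,s,r)
d0=np.radians(d[0])
gf,Q,cs=squaring(RY,-np.pi/4,UP,on(RC,RY,(-30,0)),49,d0); print(gf(d0),gf(0),toolframe()[0])
E
```

```text
[-35.58214262  -2.62303824] 1.4418522615212488 [[ 1.3 -2.3]
 [ 1.6  0.2]
 [ 1.2 -0.2]
 [ 0.5 -1. ]
 [-1.5  0.7]
 [-0.6 -0.1]
 [ 1.5 -1.1]]
[398.94173687 358.22150787 139.00952886] [392.19691087 263.15839327  49.        ] [381.78428568 301.24006774 240.39625296]
```

```bash
sed -i 's/def squaring(F,lean,Q0,cen,z_rest,d0):/def squaring(F,lean,Q0,cen,z_rest,d0,gx=120):/; s/(low+\[120,0,0\])),Q,cs/(low+[gx,0,0])),Q,cs/' h.py
cat >> h.py <<'E'
def dosquare(F,lean,Q0,cen,z,d0,gx,pre=30,ptp_pre=True):
    gf,Q,cs=squaring(F,lean,Q0,cen,z,d0,gx)
    if ptp_pre:
        P,e=pose(gf(d0)+[0,0,pre],F,lean); robot.move_linear(list(P),list(e),speed=150,f_stop=15)
    for k,dz in [(1,3),(.75,0),(.5,-1),(.25,-1),(.08,-1),(0,-1)]:
        P,e=pose(gf(d0*k)+[0,0,dz],F,lean); r=robot.move_linear(list(P),list(e),speed=80,f_stop=25); print(k,r,robot.current_contact_force().round(1))
        if r: break
E
python3 - <<'E'
from h import *
dosquare(RY,-np.pi/4,UP,on(RC,RY,(-30,0)),49,np.radians(-35.6),129)
print(robot.current_t()); shot('scene','s25.png');shot('side','d25.png')
E
```

```text
1 False [ 1.   0.1 -2.8]
0.75 False [-0.1 -0.2  0.9]
0.5 False [-1.1  0.5  0.2]
0.25 False [-1.6 -0.3 -0.2]
0.08 False [-0.6 -0.8 -0.4]
0 False [-1.2 -0.6  7.6]
66.9583
```

View pics/s25.png

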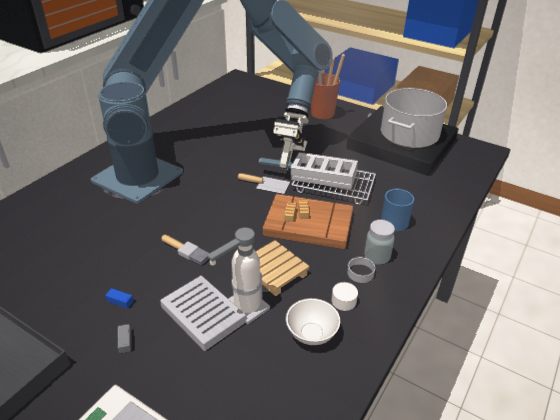

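View pics/d25.png

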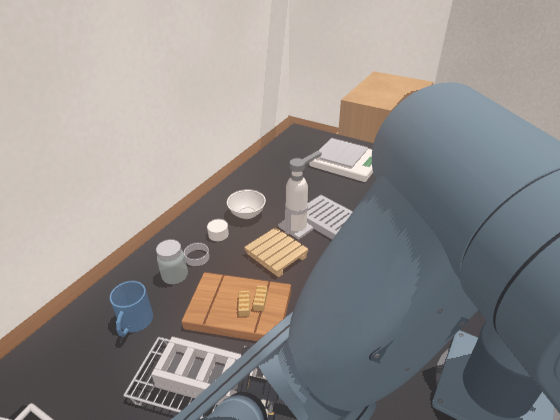

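```bash
python3 - <<'E'
from h import *
robot.move_gripper(.40)
P=robot.current_tcp_pos();M=tool(RY,-np.pi/4).as_matrix()
robot.move_linear(list(P-M[:,2]*90),speed=150)
g=np.r_[on(RC,RY,(-30-122,0)),49]
P,e=pose(g+[0,0,100],RY,0); robot.move_ptp(list(P),list(e))
print(robot.current_t()); shot('wrist','w26.png')
a=shot('scene','s26.png')['img'][130:230,240:390];cv2.imwrite('pics/c26.png',cv2.resize(a,None,fx=5,fy=5,interpolation=cv2.INTER_CUBIC))
E
```

```text
69.1
```

View pics/c26.png

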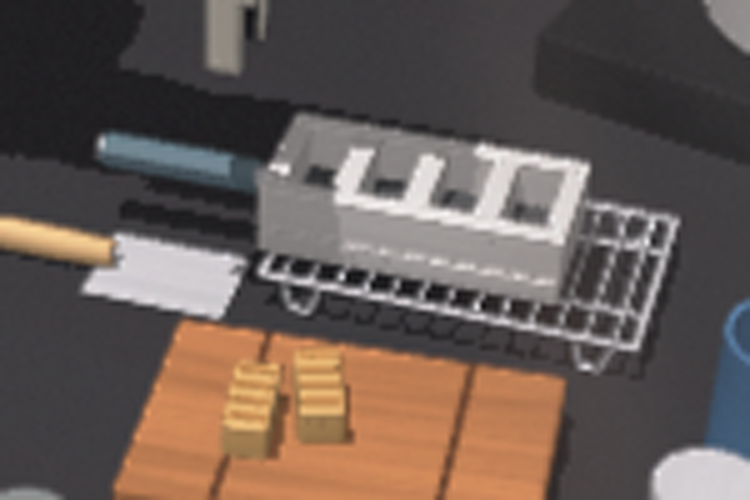

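View pics/w26.png

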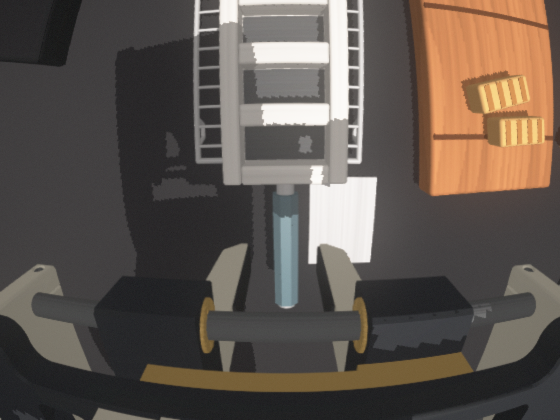

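```bash
python3 - <<'E'
from h import *
g=np.r_[on(RC,RY,(-152,0)),49]
P,e=pose(g,RY,0); print(robot.move_linear(list(P),list(e),speed=120,f_stop=6))
robot.move_gripper(0); print(robot.current_gripper_width()*93)
P,e=pose(g+[0,0,60],RY,0); robot.move_linear(list(P),list(e),speed=60)
P,e=pose([*g[:2],250],RY,0); robot.move_linear(list(P),list(e),speed=150)
P,e=pose([380,0,250],0,0); robot.move_linear(list(P),list(e),speed=200)
P,e=pose([*on(SC,SY,(-190,0)),240],SY,0); robot.move_linear(list(P),list(e),speed=200)
print(robot.current_t(),robot.current_gripper_width()*93,robot.current_contact_force().round(2),robot.current_ft_torque().round(2))
a=shot('scene','s27.png')['img'][180:330,120:320];cv2.imwrite('pics/c27.png',cv2.resize(a,None,fx=4,fy=4,interpolation=cv2.INTER_CUBIC))
E
```

```text
False
19.597138325912937
75.875 19.696953924336977 [ 0.02 -0.68 -2.78] [ 0.14  0.27 -0.05]
```

View pics/c27.png

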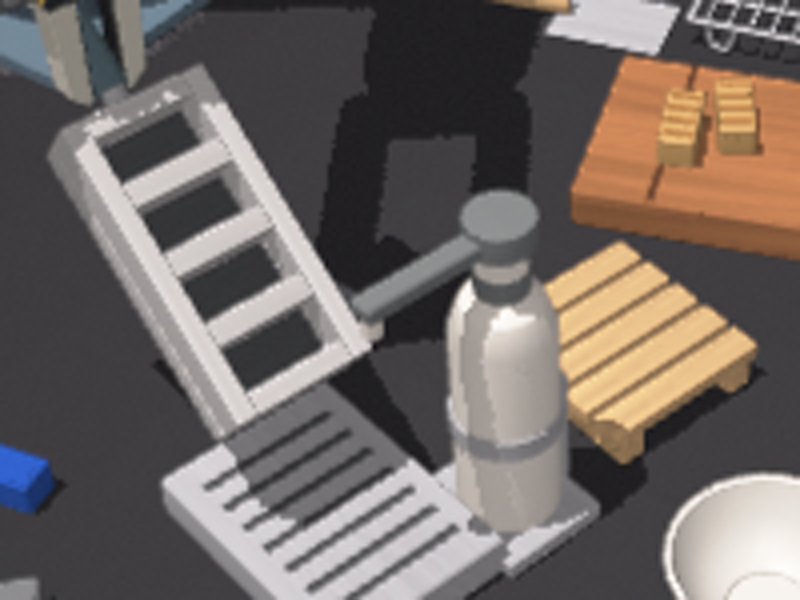

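View pics/s27.png

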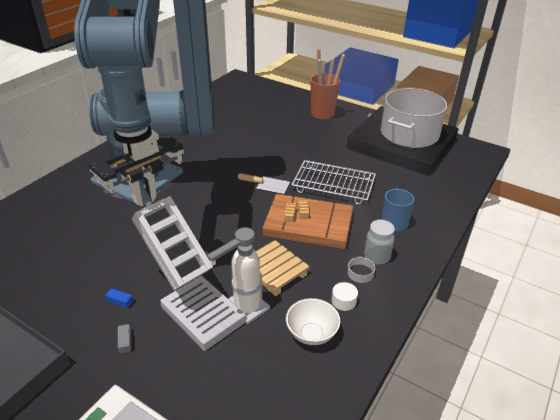

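```bash
python3 - <<'E'
from h import *
cc=lambda x,y:c(x,y,(120,180))
obs=[('scene',cc(*p),l) for p,l in [((368,345),(94,45,24)),((247,415),(94,-45,24)),((205,68),(-94,45,24)),((82,140),(-94,-45,24)),((218,440),(94,-45,-24)),((50,160),(-94,-45,-24))]]
d,s,r=droopfit(obs,SY,UP,122); print(d,s,r)
E
```

```text
[-38.60796985  -7.57555679] 2.138102707005964 [[ 2.5  1.5]
 [ 0.9  2.6]
 [ 0.5 -0.7]
 [-2.5 -4.1]
 [-0.3  2. ]
 [-1.5 -1.1]]
```

```bash
python3 - <<'E'
from h import *
d0=np.radians(-40); cen=on(SC,SY,(-14,-2))
gf,Q,cs=squaring(SY,0,UP,cen,52,d0,124); g0=gf(d0); print(g0,gf(0))
z=max(g0[2]+15,0)
P,e=pose([*on(SC,SY,(-190,-2)),z],SY,0); robot.move_linear(list(P),list(e),speed=120,f_stop=15)
P,e=pose(g0+[0,0,15],SY,0); r=robot.move_linear(list(P),list(e),speed=100,f_stop=8); print(r,robot.current_contact_force().round(1))
if not r: dosquare(SY,0,UP,cen,52,d0,124,ptp_pre=False)
print(robot.current_t(),robot.current_gripper_width()*93)
shot('scene','s28.png');shot('side','d28.png')
E
```

```text
[ 460.83103624 -309.01680691  186.51276555] [ 396.54155386 -292.29248532   52.        ]
False [ 0.2 -0.5 -3.8]
1 False [ 0.1 -0.1 -3.2]
0.75 False [-2.3  0.   0.9]
0.5 False [-0.7  0.7  0.8]
0.25 False [-1.9 -0.4  0.6]
0.08 False [-2.4  0.1  0.2]
0 False [0.2 0.2 3.3]
80.7333 19.619600787537365
```

View pics/s28.png

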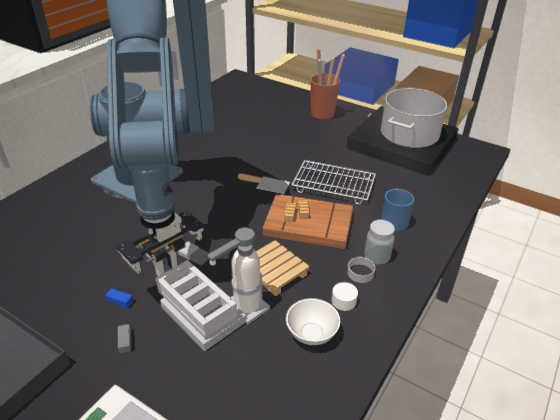

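View pics/d28.png

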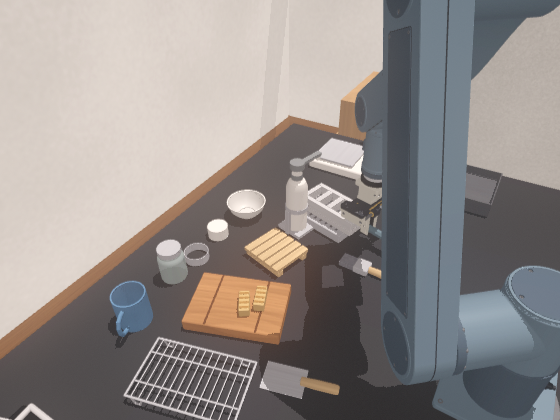

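```bash
python3 - <<'E'
from h import *
robot.move_gripper(.40)
P=robot.current_tcp_pos(); robot.move_linear(list(P+[0,0,100]),speed=150); robot.move_linear(list(P+[-60,60,220]),speed=250)
print(robot.current_t())
for n,(x,y) in [('scene',(130,210)),('side',(240,130))]:
    d=shot(n,n+'29.png')['img']; cv2.imwrite('pics/c29%s.png'%n,cv2.resize(d[y:y+150,x:x+200],None,fx=4,fy=4,interpolation=cv2.INTER_CUBIC))
E
```

```text
82.925
```

View pics/c29scene.png

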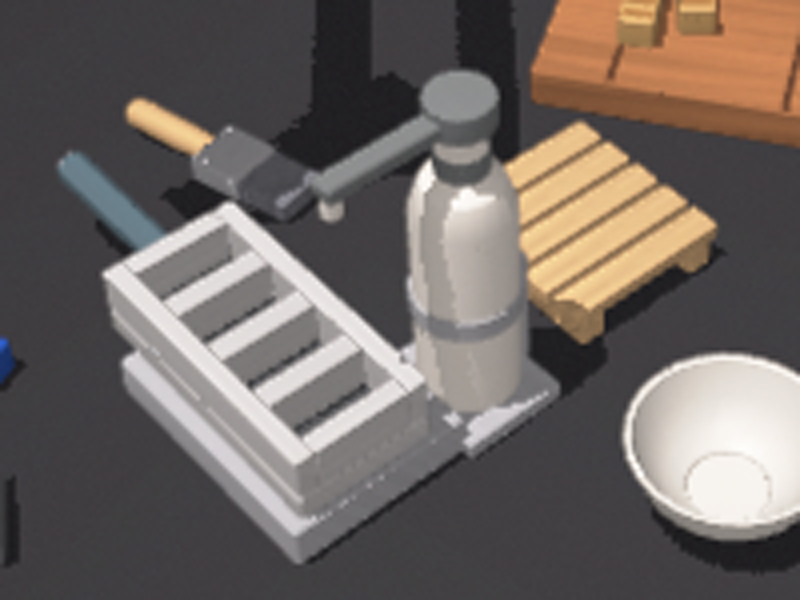

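View pics/c29side.png

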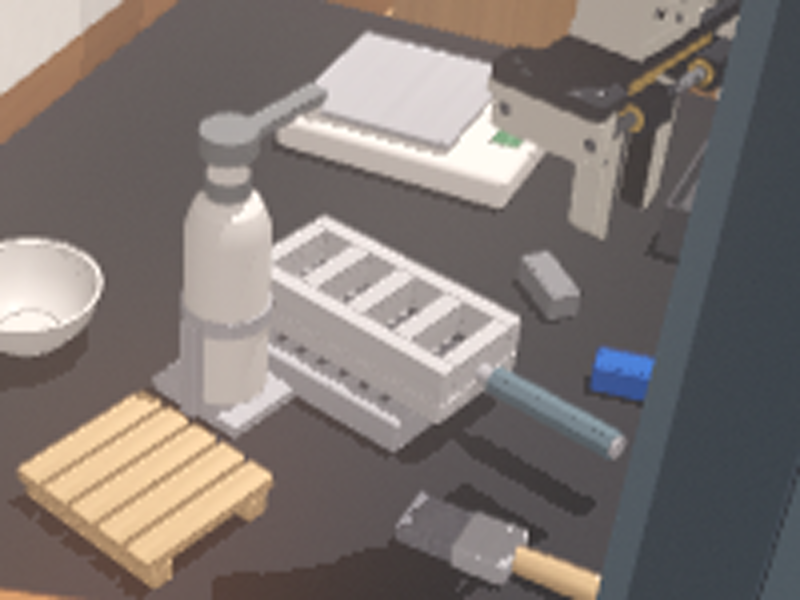

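```bash
python3 - <<'E'
from h import *
S=(130,210);D=(240,130)
obs=[('scene',c(*p,S),l) for p,l in [((230,203),(-94,45,24)),((427,385),(94,45,24)),((305,462),(94,-45,24)),((105,275),(-94,-45,24))]]+[('side',c(*p,D),l) for p,l in [((518,320),(-94,-45,24)),((445,375),(-94,45,24)),((325,217),(94,-45,24)),((620,448),(-206,0,0))]]
x,r=fit(obs,52,SC);print(x,r)
print(ray('scene',c(459,95,S),230),ray('side',c(235,130,D),230), on(SC,SY,(50,92)))
t=on(SC,SY,(50,6)); cs,sn=np.cos(x[2]),np.sin(x[2]); d=t-x[:2]; print('tip in mould',d[0]*cs+d[1]*sn,-d[0]*sn+d[1]*cs)
hp=(601,-248); P,e=pose((*hp,250),0,0); 
for yw in (0,-.25,1.3): 
    q=robot.inverse_kinematics([*hp,260],list(tool(yw,0).as_euler('xyz'))); print(q)
E
```

```text
[ 5.15819854e+02 -3.25304256e+02 -2.43553104e-01] [[-0.3 -1. ]
 [ 0.8 -2.1]
 [-1.9  0.9]
 [-1.4 -0.6]
 [ 0.3 -0.7]
 [-0.8 -0.1]
 [-1.6 -0.4]
 [-1.6 -0.8]]
[ 600.64498777 -246.66984252  230.        ] [ 593.5528855  -247.29998993  230.        ] [ 602.15152706 -248.65146191]
tip in mould 64.3573708981586 9.214802101078437
[-5.62616083e-01  4.10280670e-01  1.13097117e+00 -4.44089210e-16
  1.60034082e+00  1.00818024e+00]
[-5.62616083e-01  4.10280670e-01  1.13097117e+00 -4.44089210e-16
  1.60034082e+00  1.25818024e+00]
[-0.56261608  0.41028067  1.13097117  0.          1.60034082 -0.29181976]
```

```bash
python3 - <<'E'
from h import *
robot.move_gripper(0)
e=list(tool(-.25,0).as_euler('xyz')); hp=[599,-248]
robot.move_ptp([*hp,290],e)
robot.move_linear([*hp,215],e,speed=120,f_stop=5)
for k in range(1,20):
    r=robot.move_linear([*hp,215-2*k],speed=25,f_stop=12); F=robot.current_contact_force()[2]
    print(215-2*k,r,round(F,1))
    if r or F>13: break
    if F>9: robot.sleep(.1)
robot.sleep(.4); print(robot.current_tcp_pos(),robot.current_contact_force(),robot.current_t())
shot('scene','s30.png');shot('side','d30.png')
E
```

```text
213 False -0.2
211 False 0.1
209 False -0.1
207 False 0.3
205 False 0.8
203 False -0.5
201 False -0.1
199 False -0.4
197 False 0.6
195 False 0.7
193 False 0.9
191 False 2.7
189 False 3.9
187 False 5.3
185 False 5.1
183 False 6.0
181 False 6.1
179 False 11.7
177 False 19.9
[ 599.28425028 -248.20343949  180.81948699] [-5.80029254  2.74077671 19.48019494] 90.8583
```

View pics/s30.png

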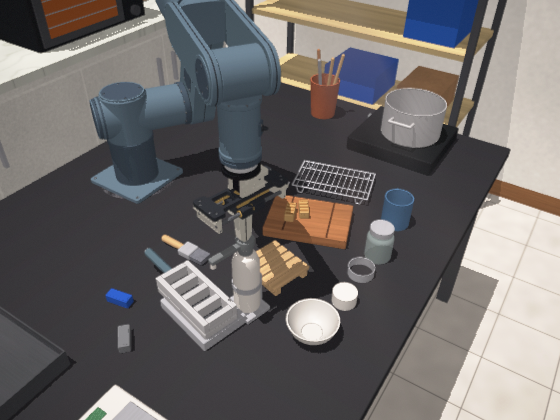

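```bash
sed -i 's/19+33-back/19+37-back/; s/P-52\*M/P-56*M/' h.py; python3 - <<'E'
from h import *
robot.move_linear([599,-248,300],speed=100)
robot.move_gripper(1)
P,e=pose((540,75,250),BY,0)
robot.move_ptp(list(P),list(e)); print(robot.current_t())
d=shot('wrist','w31.png'); print({k:v for k,v in d.items() if k!='img'})
P,e=pose((420,75,250),BY,0); robot.move_linear(list(P),speed=250)
for n,(x,y) in [('scene',(260,185)),('side',(180,260))]:
    d=shot(n,n+'31.png')['img']; cv2.imwrite('pics/c31%s.png'%n,cv2.resize(d[y:y+75,x:x+100],None,fx=8,fy=8,interpolation=cv2.INTER_CUBIC))
E
```

```text
95.1167
{'fovy': 65.70646984690485, 'cx': 283.2154056366672, 'cy': 207.26296959364439, 'eye': array([615.83197248, 102.23578544, 396.78522134]), 'orientation': array([ 2.85399012e+00,  1.68482351e-04, -1.22494045e+00])}
```

View pics/c31scene.png

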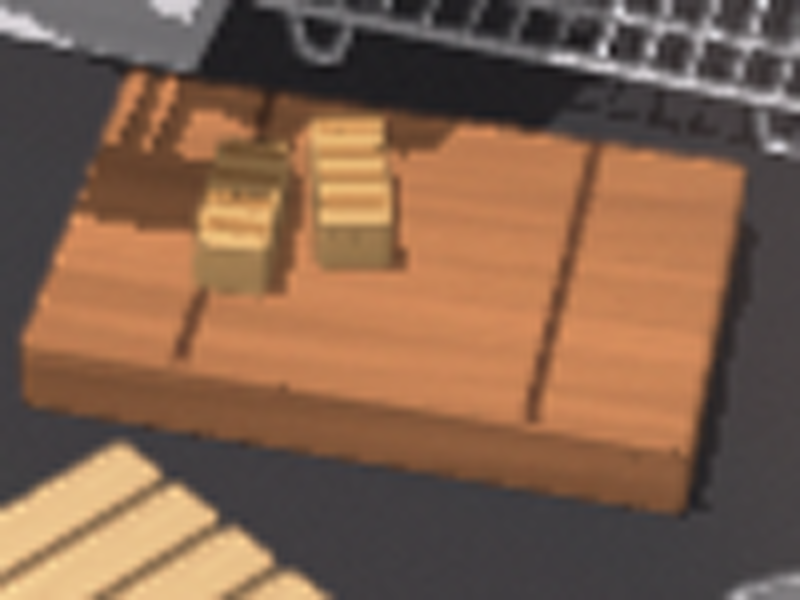

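View pics/c31side.png

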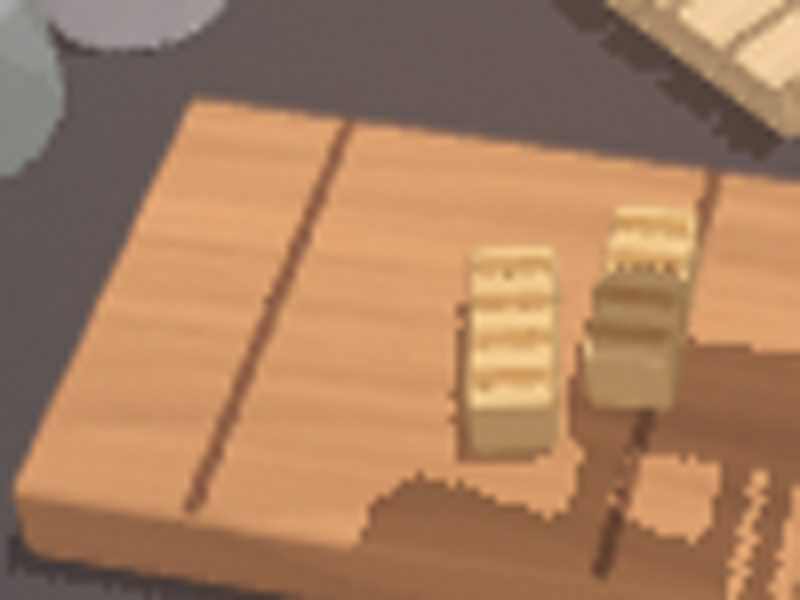

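View pics/w31.png

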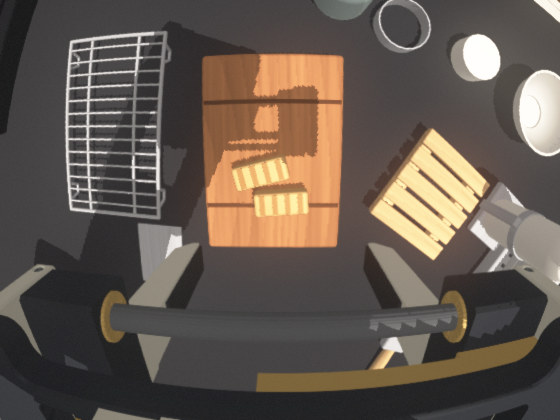

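```bash
cat > bars.py <<'E'
from h import *
k=lambda x,y,o:(o[0]+x/8-.44,o[1]+y/8-.44)
S=(260,185);D=(180,260)
A=fit([('scene',k(*p,S),(*l,0)) for p,l in zip([(215,143),(290,150),(272,248),(198,240)],[(-13,30),(13,30),(13,-30),(-13,-30)])]+
      [('side',k(*p,D),(*l,0)) for p,l in zip([(612,205),(697,208),(672,350),(588,345)],[(13,-30),(-13,-30),(-13,30),(13,30)])],56,(540,90),[0,.3,.6])
B=fit([('scene',k(*p,S),(*l,0)) for p,l in zip([(310,118),(385,118),(392,224),(318,220)],[(-13,30),(13,30),(13,-30),(-13,-30)])]+
      [('side',k(*p,D),(*l,0)) for p,l in zip([(470,248),(557,250),(556,405),(468,405)],[(13,-30),(-13,-30),(-13,30),(13,30)])],56,(540,90),[0,.3,.6])
E
python3 - <<'E'
from bars import *
print(A);print(B); print(robot.current_t())
# wrist check
d=dict(cx=283.2154,cy=207.263,eye=np.array([615.83197248,102.23578544,396.78522134]),o=[2.85399012,1.68482351e-04,-1.22494045])
M=R.from_euler('xyz',d['o']).as_matrix();f=210/np.tan(np.radians(65.70646984690485)/2)
def wray(u,v,z):
    a=np.array([u-d['cx'],v-d['cy']]);r=np.hypot(*a);th=r/f;w=M@np.r_[a/r*np.sin(th),np.cos(th)];return d['eye']+w*(z-d['eye'][2])/w[2]
print(wray(281,203,56),wray(261,172,56))
p,q=wray(256,205,56),wray(307,202,56);print(np.arctan2(*(p-q)[[1,0]])-np.pi/2); p,q=wray(235,179,56),wray(287,166,56);print(np.arctan2(*(p-q)[[1,0]])-np.pi/2)
for X in (A,B):
    for z in (44,150):
        P,e=pose((*X[0][:2],z),X[0][2],0); print(robot.inverse_kinematics(list(P),list(e)))
E
```

```text
(array([5.23484324e+02, 6.55891545e+01, 4.49749273e-01]), array([[-0.3, -0.8],
       [-0.5, -0.8],
       [-0.4,  0.3],
       [-0.7,  0.5],
       [-0.4, -1.2],
       [-0.4, -0.9],
       [-0.1,  0.7],
       [-0.8,  0.7]]))
(array([546.18614488,  99.95002787,   0.58397239]), array([[-0.4, -0.7],
       [-0.6, -0.7],
       [-0.3, -0.7],
       [-0.5, -0.2],
       [-0.3, -0.3],
       [-0.3, -1. ],
       [-0.3, -0.5],
       [-0.8,  0. ]]))
95.9
[524.71167186  72.02629818  56.        ] [549.78653863 103.63569609  56.        ]
0.4069174026555249
0.5889267836434278
[-8.69480540e-02  4.30624365e-01  1.82202260e+00 -4.44089210e-16
  8.88945684e-01  1.03409900e+00]
[-8.69480540e-02  2.95136534e-01  1.71277998e+00 -4.44089210e-16
  1.13367614e+00  1.03409900e+00]
[-1.99025275e-02  4.69686922e-01  1.75243111e+00 -4.44089210e-16
  9.19474623e-01  9.66921407e-01]
[-1.99025275e-02  3.41194835e-01  1.64550249e+00 -4.44089210e-16
  1.15489533e+00  9.66921407e-01]
```

```bash
cat > pp.py <<'E'
from h import *
def pick(x,y,yaw,ztip=36,hz=120):
    g=np.array([x,y,ztip+19.]); robot.move_gripper(1)
    P,e=pose(g+[0,0,hz],yaw,0); robot.move_ptp(list(P),list(e))
    P,e=pose(g,yaw,0); r=robot.move_linear(list(P),list(e),speed=120,f_stop=6); print('down',r)
    if r: return
    robot.move_gripper(0); print('w',robot.current_gripper_width()*93)
    P,e=pose(g+[0,0,hz],yaw,0); robot.move_linear(list(P),speed=120); print('w',robot.current_gripper_width()*93,robot.current_contact_force().round(2))
def place(x,y,yaw,ztip=30,hz=110):
    g=np.array([x,y,ztip+19.])
    P,e=pose(g+[0,0,hz],yaw,0); robot.move_linear(list(P),list(e),speed=200)
    P,e=pose(g,yaw,0); r=robot.move_linear(list(P),list(e),speed=80,f_stop=6); print('down',r,robot.current_tcp_pos()-P, 'w',robot.current_gripper_width()*93)
    robot.move_gripper(1)
    P,e=pose(g+[0,0,hz],yaw,0); robot.move_linear(list(P),speed=150)
E
python3 - <<'E'
from pp import *
pick(524,67,.45)
shot('side','d32.png'); print(robot.current_t())
E
```

```text
down False
w 59.77888062779763
w 59.87735899151922 [ 0.65  0.1  -1.06]
99.6667
```

View pics/d32.png

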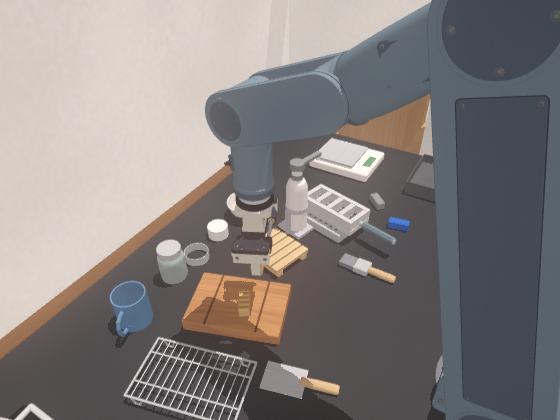

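```bash
python3 - <<'E'
from pp import *
place(*on(RC,RY,(45,0)),RY)
pick(547.5,101.5,.585)
place(*on(RC,RY,(-45,0)),RY)
P=robot.current_tcp_pos(); robot.move_linear([P[0]-130,P[1]-130,P[2]+80],speed=250)
print(robot.current_t())
a=shot('scene','s33.png')['img'];cv2.imwrite('pics/c33.png',cv2.resize(a[130:250,240:400],None,fx=5,fy=5,interpolation=cv2.INTER_CUBIC));shot('side','d33.png')
E
```

```text
down False [0.50808427 0.1720115  0.68649829] w 59.82344030712103
down False
w 59.90560327260429
w 59.55660817491819 [-0.15 -0.29 -0.27]
down False [0.48545158 0.17496102 0.57846464] w 59.78079787039788
113.4583
```

View pics/c33.png

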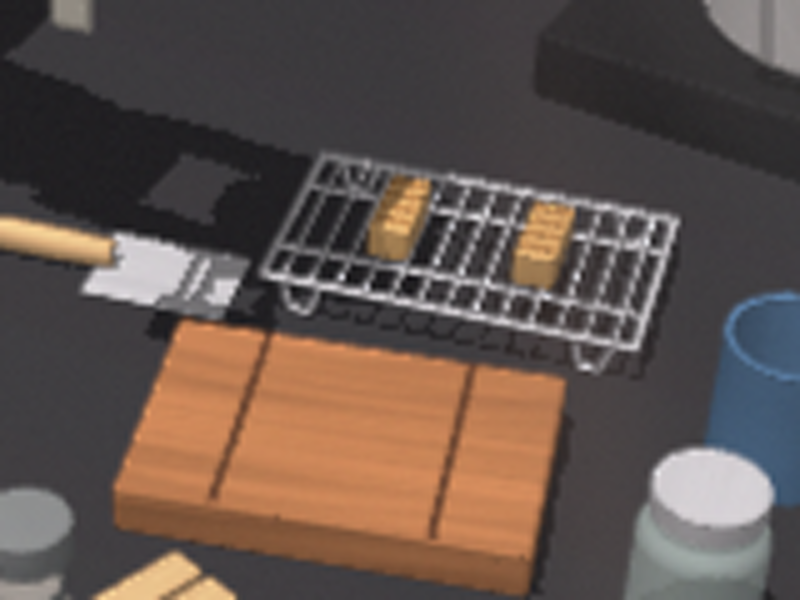

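View pics/d33.png

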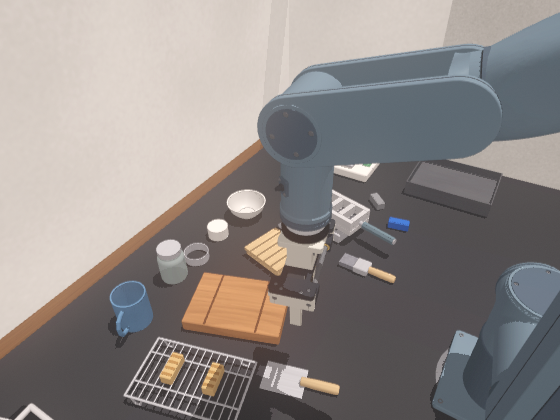

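View pics/s33.png

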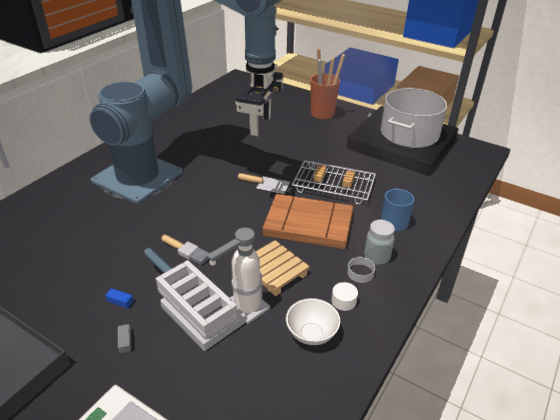

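```bash
python3 - <<'E'
from h import *
P=robot.current_tcp_pos(); robot.move_linear([P[0]-30,P[1]-30,P[2]+60],speed=200); robot.sleep(.5)
d=shot('scene','s34.png')['img']; a=cv2.imread('pics/scene29.png')
print(np.abs(d[255:345,155:275].astype(int)-a[255:345,155:275]).mean())
cv2.imwrite('pics/c34.png',cv2.resize(d[210:360,130:330],None,fx=4,fy=4,interpolation=cv2.INTER_CUBIC))
print(robot.current_t(),robot.current_contact_force())
E
```

```text
1.3162037037037038
114.625 [-0.23062818 -0.52138094  0.18979817]
```

View pics/c34.png

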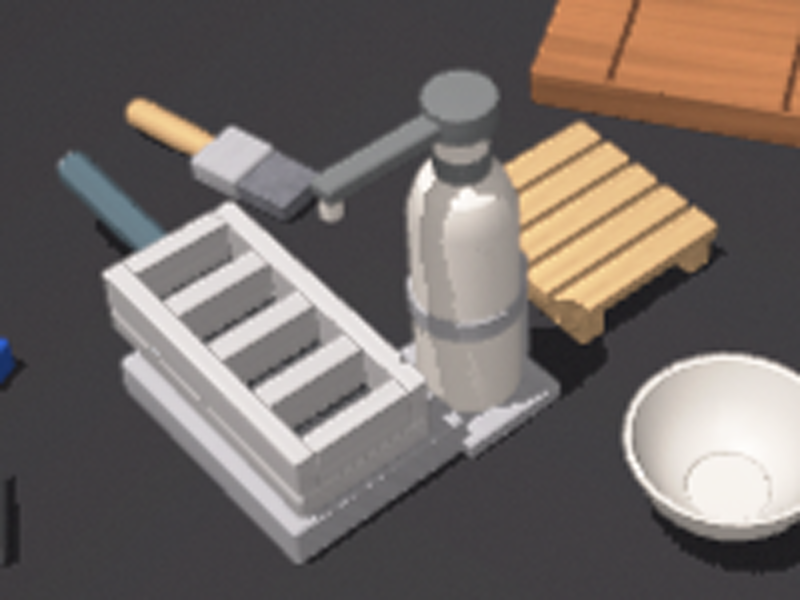

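Same pixels as before pressing: the empty mould is flat on the stand (rim corners near (230,203), (427,385) and (305,462)), the head is up and the robot is clear of everything. Handing in.

```bash
python3 - <<'E'
from h import *
print(robot.hand_in(), robot.current_t())
E
```

```text
the job is handed in; nothing more can be done
the job is handed in; nothing more can be done
```

The job is handed in; the last clock reading before that was 114.6 s. Only two bars were present, in cavities 2 and 3.

- **Turning out:** I tipped the mould over on the board and rapped it twice, and both bars came loose. The first rap tripped the 20 N force stop.
- **Spraying:** The empty mould went upright onto the drip stand. I pressed the head until it bottomed at about 19 N and let it come back up.
- **Bars:** Both were moved to the wire rack and lie flat, about 90 mm apart.

**Last checks:**
- **Mould:** it is flat on the stand. A fit made just before pressing puts the spray tip about 64 mm along and 9 mm across from the mould's centre; the limits are 85 and 40. The last picture shows it unmoved since then.
- **Sprayer and rack:** the head is up, both bars lie inside the rack's outline, and the gripper is clear with about zero contact force.

**What went wrong or disagreed:**
- **Finger length:** the fingertips turned out to be about 35 mm short of the reported TCP. My first grasp closed on air; I corrected for it after that.
- **Drop:** the mould slipped out of the grip once in mid-air and landed on its narrow side on the counter with the bars still in it. I picked it up from there.
- **Drooping:** the handle kept turning in the grip, so I levelled the mould each time by letting it touch down first. That meant setting it down briefly on the trivet and the rack.
- **Brush:** the pastry brush may have shifted by under 1 cm when the mould fell. I saw no other bystander move.

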